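# Sort the inspected bentwood boxes and send off the pass tray

## Robot

A 7-joint arm with a two-finger parallel gripper is mounted at the origin on the work surface. World frame = base frame: x ahead of the robot, y to its left, z up, the work surface at z = 0. Lengths are in mm, angles in rad, forces in N, time in s.
With the tool pointing down it reaches from about 425 to 800 mm from the base axis. Payload 8.3 kg.
Tool frame: the origin (TCP) lies midway between the tips of the shut fingers; the grasp point (between the pads) lies 19 mm behind it (arm.tcp_to_grasp is the distance from the TCP to the grasp point, in mm); x points along the fingers, y is the direction in which the jaws open and shut, and the axes are right-handed (so a half turn about x gives the same grasp; the last joint's range is limited). The gripper opens to 85 mm and grips with 20 to 120 N. Pads are 22 mm wide; open, the fingers measure 114 mm over their backs; the gripper's body (76 mm by 85 mm) begins 54 mm behind the grasp point. The pads swing forward as they close: fully open they stand 13 mm farther back than shut.
Start: joints at [1.167, 0.383, 0.016, 1.37, -0.006, 1.388, -0.046], TCP at [208.937, -589.023, 231.279] pointing down, gripper open.
Joint ranges: [-2.95, 2.95], [-0.25, 2.06], [-1.52, 1.56], [0.18, 2.33], [-1.44, 4.58], [0.02, 2.06], [-3.01, 3.01]. Speed limits (rad/s): [2.39, 2.39, 3.01, 3.01, 3.14, 3.14, 3.14].

## Interface

Orientations are given as a unit quaternion [x, y, z, w].
In Python, from cell import arm, imaging gives the robot as it stands. The module is installed in compiled form; this text tells all that it offers.
- The arm moves only by the tool play_rows, never from a script. Its arguments are lists of equal length, an entry for each row: "dr": the turn, a rotation vector about the tool's x, y, z in units of pi rad (1.0 is pi rad), a list of three; "xyz": the shift along the tool's x, y, z in units of 150 mm (1.0 is 150 mm), a list of three; "gripper": the gripper's target within -1 to 1 (fully open at 1, half-way at 0, shut at -1). A call has 1 to 20 rows; each row is the pose to reach, as a shift and turn from the pose commanded when the call began, along the tool's axes at that moment, turning the shorter way round; what a row does not reach only later rows make up. A row lasts 1/10 s, in which the tool goes at most 50 mm and 8.59 degrees, less where a joint would pass 70% of its speed; a pose out of reach is approached as far as the arm can. A call with a number of a shift or a turn outside -1 to 1 is refused whole. A call with a gripper value outside its range is refused whole. The fingers move at their own pace and stop on an object; "newtons" is the grip in N (left out, the last holds). Time passes only in rows, so rows that repeat a pose let the fingers close. It gives the time, the measured TCP pose, the force and the opening at its end, in the units of the state.
- arm.read_state(): the state, without advancing time (a new reading comes with each control period).
- imaging.snapshot(name): name is "scene" or "top" or "wrist"; returns a dict with "color" (480x640x3 uint8, blue, green, red), "K" (3x3 intrinsics, pixels), "extrinsics" (4x4, takes a point from world to camera coordinates); the wrist camera has in their place "tool_from_camera" (4x4, takes a point from camera to tool coordinates, whose origin is the TCP and whose axes are the tool frame's). Camera axes: x right, y down, z forward; pixel columns grow to the right and rows downward; lengths in mm; the calibration is good to about 2 mm. The wrist camera is an equidistant fisheye: a pixel r from the principal point sees the ray r / f radians off the axis. A picture is of the moment at which its call begins: read the wrist's pose just before it. There is no depth.
- arm.hand_in(): hands the job in, once; it reports no verdict.
The state is a dict: "time": time; "joint_pos": joint angles; "joint_vel": joint speeds; "tau": joint torques, N m; "tcp_pos": TCP position; "orientation": TCP orientation; "contact_force": force on the tool from outside, world axes, zero at the start; "ft_torque": the same for the moment, N m; "width": finger opening in mm.
Only numpy, scipy, OpenCV 4.12 (cv2) and the standard library are available. Lean on these libraries where they do the work, as an engineer would, in place of code of your own. Each camera call takes 0.05 s, during which the arm holds its last target.

## Task

Sort the tagged wooden boxes: green tags into the green-rimmed pass tray, red tags into the red-rimmed reject tray, and yellow tags into whichever tray the yellow marker stands behind, every box upright and flat on the tray's floor. When all of them are sorted, slide the loaded pass tray along the bench, without lifting it, onto the blue-bordered mat in the middle so that it lies wholly on the mat and roughly square with it. Leave the untagged box, the glue bottle and the cork block where they are.

Things in the scene. Friction and masses are not known exactly. Their poses are not given: they have to be found in the camera images.
- green_1: Round lidded bentwood box with green tags on the lid and the handle top. 74 mm across, lid top 36 mm above its underside; bar handle centred on the lid, 44 mm long (along the box's x), 16 mm wide (along y), from 36 to 62 mm above the underside. 130 g, varying. Origin: centre of the underside. Passed.
- green_2: Round lidded bentwood box with green tags on the lid and the handle top. 74 mm across, lid top 36 mm above its underside; bar handle centred on the lid, 44 mm long (along the box's x), 16 mm wide (along y), from 36 to 62 mm above the underside. 130 g, varying. Origin: centre of the underside. Passed. It may be absent (None).
- red_1: Round lidded bentwood box with red tags on the lid and the handle top. 74 mm across, lid top 36 mm above its underside; bar handle centred on the lid, 44 mm long (along the box's x), 16 mm wide (along y), from 36 to 62 mm above the underside. 130 g, varying. Origin: centre of the underside. Rejected. It may be absent (None).
- red_2: Round lidded bentwood box with red tags on the lid and the handle top. 74 mm across, lid top 36 mm above its underside; bar handle centred on the lid, 44 mm long (along the box's x), 16 mm wide (along y), from 36 to 62 mm above the underside. 130 g, varying. Origin: centre of the underside. Rejected. It may be absent (None).
- yellow_1: Round lidded bentwood box with yellow tags on the lid and the handle top. 74 mm across, lid top 36 mm above its underside; bar handle centred on the lid, 44 mm long (along the box's x), 16 mm wide (along y), from 36 to 62 mm above the underside. 130 g, varying. Origin: centre of the underside. Goes in the tray with the yellow marker behind it.
- yellow_2: Round lidded bentwood box with yellow tags on the lid and the handle top. 74 mm across, lid top 36 mm above its underside; bar handle centred on the lid, 44 mm long (along the box's x), 16 mm wide (along y), from 36 to 62 mm above the underside. 130 g, varying. Origin: centre of the underside. Goes in the tray with the yellow marker behind it. It may be absent (None).
- pass_tray: Square shallow wooden tray with a green rim, 202 mm outside, 190 mm inside, 26 mm tall, walls and floor 6 mm thick (floor top 6 mm above the origin). Room for four boxes, two by two. Origin: centre of the underside; x and y along its sides. The pass tray: loose, 0.45 kg, slides when pushed. Starts left or right.
- reject_tray: Square shallow wooden tray with a red rim, 202 mm outside, 190 mm inside, 26 mm tall, walls and floor 6 mm thick (floor top 6 mm above the origin). Room for four boxes, two by two. Origin: centre of the underside; x and y along its sides. The reject tray: screwed down to the bench, on the other side from the pass tray.
- mat: The dispatch mat: flat grey square with a blue border in the middle of the bench, 260 x 260 mm over the border, about 1 mm thick, no obstacle; the boxes start on and around it. Origin: its centre; x and y along its sides.
- yellow_marker: Yellow marker: fixed little stand 92 mm tall with a yellow cap 48 mm across on a dark 60 mm foot. It stands about 20 cm beyond (on the far side of) either the left or the right tray, and tells that this tray takes the yellow boxes today. Origin: centre of the underside.
- glue_bottle: Standing white plastic glue bottle with an orange cap, 52 mm across, 110 mm tall. Bystander. Origin: middle of its underside.
- plain_box: Bystander: a box of the same shape and size as the tagged ones but bare wood, without any tag; not inspected yet, it stays where it is. Origin: middle of its underside.
- sanding_block: Cork sanding block, 60 x 100 x 35 mm. Bystander. Origin: middle of its underside.
Mind the look-alikes: they are no part of the job. What is shaped like the green_1 but purple is not meant.

How it is judged:
By the outcome, as a careful person would: the job done as asked, in the order asked, and still so for the second after the job is handed in, with the robot touching nothing.
Of green_2, red_1, red_2, yellow_2 only 3 to 4 are there at a start; the rules pass over those that are not, and their reading is None.
At some moment in a run one of green_1, green_2, red_1, red_2, yellow_1, yellow_2 may be knocked a few centimetres aside while the robot is not near it.
It also fails if it takes over 200 s, if anything falls off the work surface, if the arm or the gripper's body presses on something with over 40 N, if the wrist force passes 120 N, or if a joint passes its speed limit or range.

## Working session

There is one attempt and no reset: what is moved stays moved. The work goes in short steps, Python scripts to look and compute and a tool call to move; the robot and the scene stay as the last step left them, time stands still between calls to the robot, and variables do not carry over. Pictures are saved under pics/ and viewed, and the job is handed in when it is done.

Besides the shell and the picture viewer there is one more tool, called after "Emit:" as name(argument=value, ...), one argument or row to a line, values as JSON. play_rows: Moves the arm, as the interface text tells. Shifts and turns lie within -1 to 1; 1 stands for 150 mm of shift or pi rad of turn. Its arguments: {"type":"object","properties":{"dr":{"type":"array"},"xyz":{"type":"array"},"gripper":{"type":"array"},"newtons":{"type":"number"}},"required":["dr","xyz","gripper"]}

```bash
mkdir -p pics; ls; python3 - <<'E'
from cell import arm, imaging
import cv2,numpy as np
s=arm.read_state();print(s)
for n in ["scene","top","wrist"]:
    d=imaging.snapshot(n);cv2.imwrite(f"pics/{n}0.png",d["color"]);print(n,{k:v for k,v in d.items() if k!="color"})
E
```

```text
pics
{'time': 0.0, 'joint_pos': array([ 1.16710174,  0.38426943,  0.01638489,  1.37113155, -0.0063054 ,
        1.38819992, -0.04648214]), 'joint_vel': array([-1.95057075e-03,  9.91582741e-04, -6.01807464e-05, -5.47714772e-05,
        3.89016191e-04,  6.35057853e-04,  7.02153774e-04]), 'tau': array([ 1.85447807e-04, -6.27596784e+01,  8.44476521e-01, -3.71815431e+01,
        1.65303232e-02,  1.39981459e-02, -5.02801385e-06]), 'tcp_pos': array([ 208.76268888, -588.58047223,  230.26969776]), 'orientation': array([-0.69673192, -0.12061174,  0.69699112, -0.11925108]), 'contact_force': array([-0.32040951, -0.88146412,  0.09488425]), 'ft_torque': array([0.04086956, 0.03591087, 0.00174754]), 'width': 84.75529092388348}
scene {'K': array([[558.93988666,   0.        , 317.62865893],
       [  0.        , 558.93988666, 231.99159777],
       [  0.        ,   0.        ,   1.        ]]), 'extrinsics': array([[ 5.05328425e-01,  8.62898478e-01, -7.02848667e-03,
        -2.51135798e+02],
       [ 5.50664935e-01, -3.28728592e-01, -7.67271557e-01,
        -2.57681721e+02],
       [-6.64387923e-01,  3.
[... 493 characters left out ...]
       [ 2.04582710e-01, -8.09003038e-03, -9.78815849e-01,
         1.08995235e+03],
       [ 0.00000000e+00,  0.00000000e+00,  0.00000000e+00,
         1.00000000e+00]])}
wrist {'K': array([[371.64829954,   0.        , 322.76304599],
       [  0.        , 371.64829954, 237.01528594],
       [  0.        ,   0.        ,   1.        ]]), 'tool_from_camera': array([[ 1.67555879e-03, -3.18814299e-01,  9.47815718e-01,
        -1.41602606e+02],
       [ 9.99998595e-01,  5.89111714e-04, -1.56965027e-03,
        -5.54621419e-01],
       [-5.79423921e-05,  9.47817016e-01,  3.18814839e-01,
        -8.17585207e+01],
       [ 0.00000000e+00,  0.00000000e+00,  0.00000000e+00,
         1.00000000e+00]])}
```

View pics/top0.png

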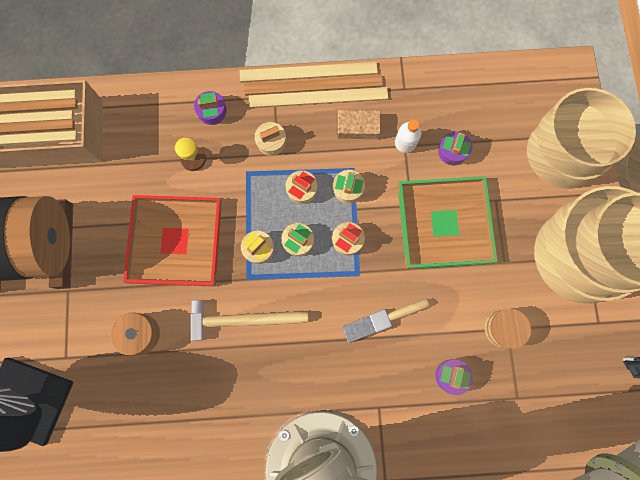

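View pics/scene0.png

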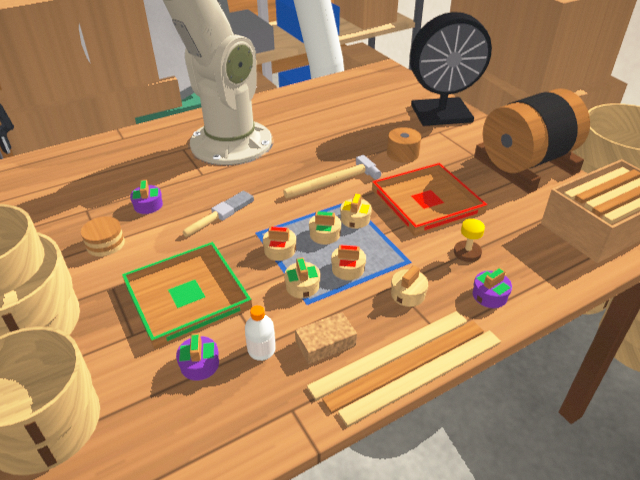

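View pics/wrist0.png

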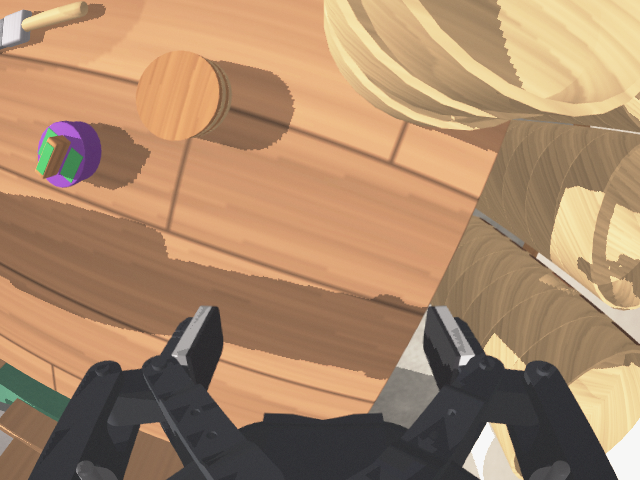

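```bash
cat > h.py <<'E'
from cell import arm, imaging
import cv2,numpy as np
from scipy.spatial.transform import Rotation as R
def ray(d,px,z):
    K=d["K"];E=d["extrinsics"];r=E[:3,:3];t=E[:3,3]
    c=-r.T@t
    v=r.T@np.linalg.inv(K)@np.array([px[0],px[1],1.])
    return (c+v*(z-c[2])/v[2])
def proj(d,p):
    E=d["extrinsics"];q=d["K"]@(E[:3,:3]@np.array(p)+E[:3,3]);return q[:2]/q[2]
def masks(img):
    h=cv2.cvtColor(img,cv2.COLOR_BGR2HSV)
    g=cv2.inRange(h,(50,120,60),(80,255,255))
    r=cv2.inRange(h,(0,200,80),(5,255,255))|cv2.inRange(h,(174,200,80),(180,255,255))
    y=cv2.inRange(h,(25,190,120),(33,255,255))
    return dict(g=g,r=r,y=y)
def blobs(img):
    out=[]
    for k,m in masks(img).items():
        n,l,st,c=cv2.connectedComponentsWithStats(m)
        for i in range(1,n):
            if st[i,4]>15: out.append((k,c[i].round(1),st[i,4],st[i,:4]))
    return out
E
python3 - <<'E'
from h import *
for n,(x0,y0,x1,y1) in dict(top=(235,160,375,285),scene=(250,180,420,310)).items():
    d=imaging.snapshot(n);c=d["color"][y0:y1,x0:x1]
    cv2.imwrite(f"pics/{n}1.png",cv2.resize(c,None,fx=4.6,fy=4.6,interpolation=cv2.INTER_NEAREST))
    for b in blobs(d["color"]):
        print(n,b[0],b[1],b[2],b[3],ray(d,b[1],40).round(0) if n=="top" else "")
E
```

```text
top g [206.8  97.4] 103 [200  93  15  10] [850. 217.  40.]
top g [209.9 112.3] 99 [203 108  15   9] [811. 210.  40.]
top g [459.4 140.9] 63 [456 135   8  13] [ 701. -369.   40.]
top g [447.8 142.5] 102 [443 136  11  14] [ 699. -342.   40.]
top g [339.7 182.1] 98 [335 175  10  15] [619. -83.  40.]
top g [349.4 180.7] 68 [346 174   8  14] [ 621. -106.   40.]
top g [440.2 203.2] 491 [399 177  95  90] [ 555. -307.   40.]
top g [357.2 186.2] 99 [353 179  10  15] [ 607. -123.   40.]
top g [444.5 222.8] 614 [431 210  28  26] [ 509. -312.   40.]
top g [302.5 230.5] 102 [295 224  16  14] [511.   9.  40.]
top g [296.9 235.9] 68 [290 231  15  11] [500.  22.  40.]
top g [291.9 245.4] 110 [285 239  15  14] [479.  34.  40.]
top g [444.3 263.8] 172 [411 261  71   7] [ 416. -301.   40.]
scene g [192.2 101.3] 102 [183  94  18  13] 
scene g [142.7 184.3] 37 [140 181   6   8] 
scene g [153.5 191.8] 59 [150 188   8   9] 
scene g [135.9 194.3] 51 [133 191   7   8] 
scene g [324.6 213.2] 42 [318 212  15   4] 
scene g [323.7 227.9] 70 [316 226  16   5] 
scene g [182.1 292.9] 953 [123 242 128  98] 
scene g 
[... 223 characters left out ...]
501.3 288.3] 108 [493 283  17  12] 
scene g [202.6 323.6] 321 [167 307  73  34] 
scene g [194.1 342.2] 100 [191 335   7  15] 
scene g [208.2 350.2] 157 [203 343  11  15] 
scene g [184.4 352.8] 146 [179 345  11  16] 
scene r [421.8 198.9] 655 [373 163 114  64] 
scene r [427.4 198.8] 328 [412 190  31  19] 
scene r [450.3 219.7] 191 [424 210  54  20] 
scene r [278.2 228.6] 41 [271 227  15   4] 
scene r [277.3 243.7] 74 [270 241  16   6] 
scene r [348.2 247.2] 46 [341 246  16   4] 
scene r [347.3 262.8] 86 [340 260  16   7] 
scene y [356. 198.] 47 [353 194   7   9] 
scene y [346.4 203. ] 24 [343 201   8   6] 
scene y [364.  208.4] 65 [359 204  10  10] 
scene y [473.8 225.3] 233 [463 219  22  14]
```

View pics/top1.png

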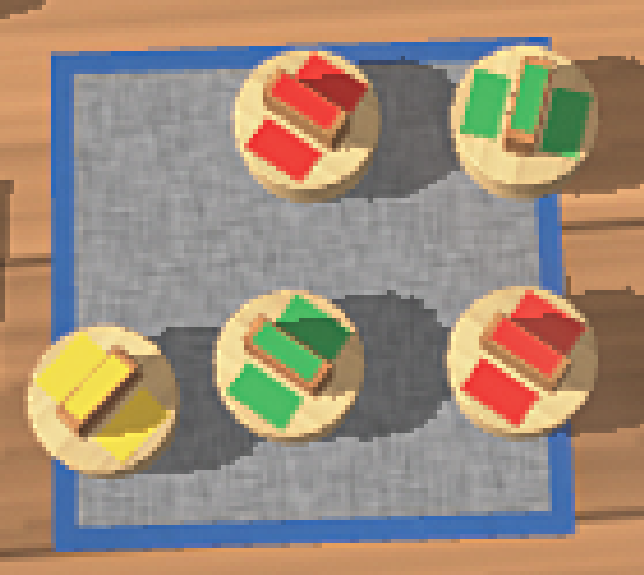

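View pics/scene1.png

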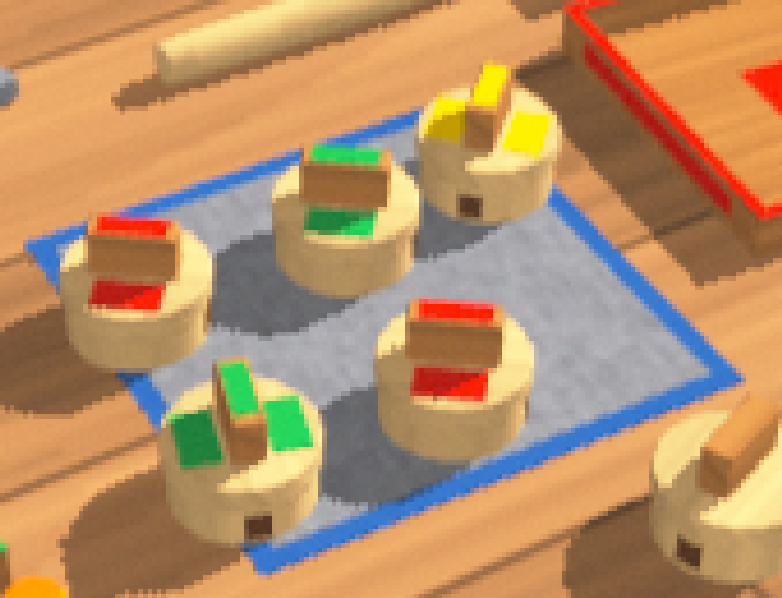

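```bash
python3 - <<'E'
from h import *
d=imaging.snapshot("top");c=d["color"]
h=cv2.cvtColor(c,cv2.COLOR_BGR2HSV)
for x,y in [(297,192),(301,181),(308,178),(349,180),(250,240),(257,243),(264,252),(215,240),(175,240),(355,181)]: print((x,y),h[y,x],c[y,x])
E
```

```text
(297, 192) [  1 192 238] [ 59  66 238]
(301, 181) [  1 192 239] [ 59  66 239]
(308, 178) [  1 185 163] [ 45  50 163]
(349, 180) [ 67 154 187] [101 187  74]
(250, 240) [ 27 171 243] [ 80 224 243]
(257, 243) [ 27 170 244] [ 81 226 244]
(264, 252) [ 23 173 170] [ 55 142 170]
(215, 240) [  0 191 243] [ 61  64 243]
(175, 240) [  1 186 163] [ 44  48 163]
(355, 181) [ 69 171 118] [ 64 118  39]
```

```bash
cat >> h.py <<'E'
def masks(img):
    h=cv2.cvtColor(img,cv2.COLOR_BGR2HSV)
    g=cv2.inRange(h,(50,110,60),(80,255,255))
    r=cv2.inRange(h,(0,165,80),(4,255,255))|cv2.inRange(h,(175,165,80),(180,255,255))
    y=cv2.inRange(h,(21,150,100),(33,255,255))
    return dict(g=g,r=r,y=y)
def planepts(d,m,z):
    ys,xs=np.nonzero(m)
    K=d["K"];E=d["extrinsics"];r=E[:3,:3];t=E[:3,3];c=-r.T@t
    v=(r.T@np.linalg.inv(K)@np.vstack([xs,ys,np.ones(len(xs))])).T
    return (c+v*((z-c[2])/v[:,2])[:,None])[:,:2]
def rect(d,m,z):
    (c,s,a)=cv2.minAreaRect(planepts(d,m,z).astype(np.float32))
    a=(a+45)%90-45
    return np.round(c,1),np.round(s,1),round(a,2)
def trays(d):
    img=d["color"];M=masks(img);out={}
    for k,n in (("g","pass"),("r","reject")):
        m=M[k]
        cnt,_=cv2.findContours(cv2.dilate(m,np.ones((3,3))),cv2.RETR_EXTERNAL,cv2.CHAIN_APPROX_NONE)
        cn=max(cnt,key=lambda c:cv2.minAreaRect(c)[1][0]*cv2.minAreaRect(c)[1][1])
        z=np.zeros_like(m);cv2.drawContours(z,[cn],-1,255,-1)
        out[n]=rect(d,z&m,26)
    h=cv2.cvtColor(img,cv2.COLOR_BGR2HSV)
    b=cv2.inRange(h,(100,130,60),(118,255,255))
    b[:150]=0;b[300:]=0;b[:,:230]=0;b[:,:]=b
    b[:,380:]=0
    b=cv2.morphologyEx(b,cv2.MORPH_OPEN,np.ones((2,2)))
    out["mat"]=rect(d,b,1)
    return out
def boxes(d):
    bl=[b for b in blobs(d["color"]) if 20<b[2]<220]
    out=[]
    for k in "gry":
        B=[b for b in bl if b[0]==k]
        for i in range(len(B)):
            pi=ray(d,B[i][1],62)
            for j in range(len(B)):
                for l in range(j):
                    if i in(j,l):continue
                    a,b=ray(d,B[j][1],36),ray(d,B[l][1],36)
                    L=np.linalg.norm(a-b)
                    if np.linalg.norm((a+b)[:2]/2-pi[:2])<9 and 35<L<62:
                        yaw=np.degrees(np.arctan2((a-b)[1],(a-b)[0]))-90
                        yaw=(yaw+90)%180-90
                        out.append((k,pi[:2].round(1),((a+b)/2)[:2].round(1),round(yaw,1),round(L,1)))
    return out
E
python3 - <<'E'
from h import *
d=imaging.snapshot("top")
for b in blobs(d["color"]):
    if b[0]!='g': print(*b)
for b in boxes(d):print(*b)
print(trays(d))
E
```

```text
r [303.9 179.2] 160 [294 172  20  16]
r [296.  192.1] 107 [289 186  16  13]
r [174.4 243.3] 1130 [123 195  98  91]
r [351.3 231.9] 171 [342 224  20  17]
r [174.1 240.7] 655 [161 228  28  26]
r [343.1 244.6] 114 [335 238  17  14]
y [185.8 148.3] 390 [175 138  23  22]
y [252.3 241.1] 193 [243 232  20  19]
y [263.  252.2] 118 [256 245  15  16]
g [ 613.8 -104.2] [ 614.5 -103.6] -17.0 40.7
{'pass': (array([ 514.7, -320.1]), array([205.6, 204.3]), -0.08), 'reject': (array([513.1, 304.4]), array([206.6, 204.9]), -5.66), 'mat': (array([537.5,   8.9]), array([257.7, 258.1]), -1.64)}
```

```bash
python3 - <<'E'
from h import *
d=imaging.snapshot("top");img=d["color"]
h=cv2.cvtColor(img,cv2.COLOR_BGR2HSV)
M=masks(img)
c0=np.array([0,0])
for k,m in M.items():
    m=m.copy();m[:150]=0;m[290:]=0;m[:,:235]=0;m[:,380:]=0
    for nm,lo,hi in(("lit",195 if k!='g' else 160,256),("dark",0,195 if k!='g' else 160)):
        mm=m&cv2.inRange(h[:,:,2],lo,hi-1)
        n,l,st,c=cv2.connectedComponentsWithStats(mm,connectivity=4)
        for i in range(1,n):
            if st[i,4]<25: continue
            p=planepts(d,l==i,62)
            (cc,s,a)=cv2.minAreaRect(p.astype(np.float32))
            w,v=np.linalg.eigh(np.cov(p.T));
            print(k,nm,c[i].round(1),st[i,4],"z62",p.mean(0).round(1),"rect",np.round(cc,1),np.round(s,0),"PCAyaw",np.degrees(np.arctan2(v[1,1],v[0,1])).round(1),np.sqrt(w[::-1]*12).round(0))
f=lambda X,Y:(235+X/4.6-.5,160+Y/4.6-.5)
for n,P in dict(redA=((264,106),(342,142),(275,70),(350,110)),).items():
    print(n,[ray(d,f(*p),62)[:2].round() for p in P])
a,b=ray(d,f(125,360),62),ray(d,f(70,412),62);print("yel",a,b,np.degrees(np.arctan2(*(a-b)[1::-1])))
E
```

```text
g lit [349.6 180.8] 74 z62 [ 614.1 -104.1] rect [ 614.2 -104.2] [11. 34.] PCAyaw 162.1 [34. 11.]
g lit [339.9 182.2] 104 z62 [612.3 -82.3] rect [612.3 -82.4] [16. 32.] PCAyaw 162.7 [33. 17.]
g lit [299.5 227.2] 31 z62 [514.5  14.4] rect [511.5  13.6] [17. 14.] PCAyaw 92.5 [19. 10.]
g lit [297.  235.9] 76 z62 [495.2  21.2] rect [495.4  21.3] [33. 11.] PCAyaw 51.7 [34. 11.]
g lit [292.  245.5] 113 z62 [474.4  33.3] rect [474.5  33.3] [32. 17.] PCAyaw 51.3 [32. 17.]
g dark [357.2 186. ] 99 z62 [ 600.8 -120.3] rect [ 600.7 -120.3] [17. 31.] PCAyaw 161.3 [31. 17.]
g dark [303.8 232.1] 72 z62 [502.9   5.7] rect [505.3   7.2] [28. 16.] PCAyaw 66.7 [26. 14.]
r lit [303.1 174.5] 27 z62 [635.8  -0.8] rect [636.8  -1.7] [20.  9.] PCAyaw 93.8 [17. 10.]
r lit [300.7 181.4] 73 z62 [619.9   5.6] rect [619.8   5.3] [32. 12.] PCAyaw 51.5 [34. 12.]
r lit [296.1 192.1] 107 z62 [595.4  17.4] rect [595.4  17.6] [32. 17.] PCAyaw 51.3 [32. 18.]
r lit [350.3 226.4] 31 z62 [509.1 -97.5] rect [509.9 -98. ] [20.  9.] PCAyaw 91.8 [17. 10.]
r lit [348.8 234.8] 80 z62 [490.3 -92.7] rect [490.3 -92.7] [33. 11.] PCAyaw 51.8 [34. 12.]
r lit [343.1 244.7] 116 z62 [469.2 -78.6] rect [469.  -78.6] [32. 17.] PCAyaw 51.9 [32. 18.]
r dark [308.  178.8] 60 z62 [624.8 -11.2] rect [626.9 -10. ] [27. 14.] PCAyaw 65.9 [24. 14.]
r dark [355.3 231.1] 58 z62 [ 497.8 -107.6] rect [ 500.1 -105.9] [26. 14.] PCAyaw 71.6 [24. 13.]
y lit [252.3 241.1] 193 z62 [489.9 120. ] rect [490.1 119.8] [30. 34.] PCAyaw 116.7 [33. 30.]
y lit [261.3 256. ] 41 z62 [455.5 101.5] rect [459.3 100.3] [16. 20.] PCAyaw 106.0 [20. 12.]
y dark [263.8 250.1] 76 z62 [468.3  95.6] rect [464.8  96.8] [16. 29.] PCAyaw 114.8 [28. 14.]
redA [array([618.,  26.]), array([598., -11.]), array([637.,  19.]), array([614., -16.])]
yel [496.11108499  98.99390065  62.        ] [472.54752255 126.23866248  62.        ] -49.143991889015965
```

```bash
cat > mv.py <<'E'
from h import *
import sys
def plan(x,y,z,yaw=None):
    s=arm.read_state();p=s["tcp_pos"];r=R.from_quat(s["orientation"]).as_matrix()
    if yaw is None:
        best=np.zeros(3)
        ty=r[:,1].copy();ty[2]=0;ty/=np.linalg.norm(ty)
        c=[ty]
    else:
        a=np.radians(yaw+90);ty=np.array([np.cos(a),np.sin(a),0]);c=[ty,-ty]
    res=[]
    for ty in c:
        tx=np.array([0,0,-1.]);T=np.column_stack([tx,ty,np.cross(tx,ty)])
        res.append(R.from_matrix(r.T@T).as_rotvec()/np.pi)
    dr=min(res,key=np.linalg.norm)
    dx=r.T@(np.array([x,y,z])-p)/150
    return dr.round(4),dx.round(4)
if __name__=="__main__":
    s=arm.read_state()
    print("t",round(s["time"],2),"tcp",s["tcp_pos"].round(1),"w",round(s["width"],1),"F",s["contact_force"].round(1),"axes y",R.from_quat(s["orientation"]).as_matrix()[:,1].round(3),"j",s["joint_pos"].round(2))
    for a in sys.argv[1:]:
        v=[float(q) for q in a.split(",")]
        print(a,*plan(*v))
E
python3 mv.py 614,-104,150,162 614,-104,41,162 490,-93,150,51.5
```

```text
t 0.4 tcp [ 208.9 -588.9  231.1] w 85.8 F [ 0.5 -0.5  0.1] axes y [ 0.334 -0.942 -0.   ] j [ 1.17  0.38  0.02  1.37 -0.01  1.39 -0.05]
614,-104,150,162 [2.085e-01 0.000e+00 1.000e-04] [ 0.5418 -2.1438 -3.6259]
614,-104,41,162 [2.085e-01 0.000e+00 1.000e-04] [ 1.2684 -2.1435 -3.6259]
490,-93,150,51.5 [-1.776e-01 -0.000e+00  1.000e-04] [ 0.5419 -2.4893 -2.8713]
```

Emit:
play_rows(
  dr=[
    [0,0,0],
    [0,0,0],
    [0,0,0],
    [0,0,0],
  ],
  xyz=[
    [0.1,-0.18,-0.3],
    [0.15,-0.36,-0.6],
    [0.2,-0.53,-0.9],
    [0.2,-0.55,-0.95],
  ],
  gripper=[0.3,0.3,0.3,0.3],
  newtons=40,
)

```text
time: 0.8
tcp_pos: [320.0, -458.5, 200.6]
orientation: [0.697, 0.123, -0.696, 0.122]
contact_force: [0.7, 0.6, 0.7]
width: 55.6
```

Emit:
play_rows(
  dr=[
    [0,0,0],
    [0,0,0],
    [0,0,0],
    [0,0,0],
  ],
  xyz=[
    [0.1,-0.18,-0.3],
    [0.15,-0.36,-0.6],
    [0.2,-0.53,-0.9],
    [0.2,-0.55,-0.95],
  ],
  gripper=[0.3,0.3,0.3,0.3],
)

```text
time: 1.2
tcp_pos: [425.9, -332.4, 170.7]
orientation: [0.697, 0.123, -0.696, 0.122]
contact_force: [0.6, -0.3, 0.3]
width: 55.3
```

Emit:
play_rows(
  dr=[
    [0,0,0],
    [0,0,0],
    [0,0,0],
    [0,0,0],
  ],
  xyz=[
    [0,-0.18,-0.3],
    [0,-0.36,-0.6],
    [0,-0.53,-0.9],
    [0,-0.55,-0.95],
  ],
  gripper=[0.3,0.3,0.3,0.3],
)

```text
time: 1.6
tcp_pos: [532.6, -206.1, 171.6]
orientation: [0.697, 0.124, -0.695, 0.122]
contact_force: [-0.3, -0.3, 0.6]
width: 55.4
```

```bash
python3 mv.py 614,-104,150,162 614,-104,41,162
```

```text
t 1.6 tcp [ 532.6 -206.1  171.6] w 55.4 F [-0.3 -0.3  0.6] axes y [ 0.342 -0.94  -0.002] j [ 0.53  0.32 -0.27  1.6   0.08  1.23 -0.97]
614,-104,150,162 [ 0.2112 -0.0007  0.0009] [ 0.1472 -0.4537 -0.7424]
614,-104,41,162 [ 0.2112 -0.0007  0.0009] [ 0.8738 -0.4524 -0.7402]
```

Emit:
play_rows(
  dr=[
    [0.05,0,0],
    [0.1,0,0],
    [0.15,0,0],
    [0.21,0,0],
    [0.21,0,0],
    [0.21,0,0],
    [0.21,0,0],
  ],
  xyz=[
    [0.14,-0.15,-0.24],
    [0.3,-0.3,-0.48],
    [0.4,-0.45,-0.74],
    [0.4,-0.45,-0.74],
    [0.4,-0.45,-0.74],
    [0.4,-0.45,-0.74],
    [0.4,-0.45,-0.74],
  ],
  gripper=[0.3,0.3,0.3,0.3,0.3,0.3,0.3],
)

```text
time: 2.3
tcp_pos: [611.1, -112.7, 111.4]
orientation: [0.698, -0.112, -0.698, -0.112]
contact_force: [-0.5, -0.5, -0.7]
width: 55.4
```

```bash
cat > w.py <<'E'
from h import *
import sys
d=imaging.snapshot(sys.argv[1]);cv2.imwrite(f"pics/{sys.argv[2]}.png",d["color"])
E
python3 mv.py 614,-104,41,162; python3 w.py wrist w1
```

```text
t 2.3 tcp [ 611.1 -112.7  111.4] w 55.4 F [-0.5 -0.5 -0.7] axes y [-0.312 -0.95   0.   ] j [ 0.27  0.46 -0.19  1.53  0.09  1.15 -1.82]
614,-104,41,162 [-0.001  -0.0001 -0.0001] [ 4.695e-01 -6.090e-02 -2.000e-04]
```

View pics/w1.png

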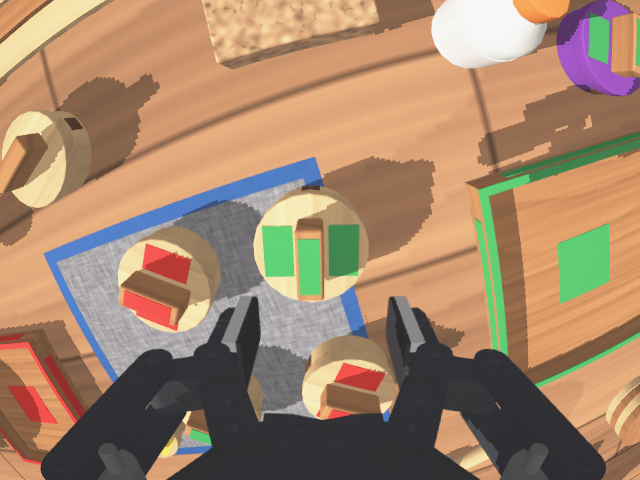

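```bash
cat >> h.py <<'E'
def wray(d,s,px,z):
    K=d["K"];u=(px[0]-K[0,2])/K[0,0];v=(px[1]-K[1,2])/K[1,1];t=np.hypot(u,v)
    ray=np.array([np.sin(t)*u/t,np.sin(t)*v/t,np.cos(t)])
    T=d["tool_from_camera"];Rr=R.from_quat(s["orientation"]).as_matrix()
    c=Rr@T[:3,3]+s["tcp_pos"];v=Rr@T[:3,:3]@ray
    return c+v*(z-c[2])/v[2]
E
python3 - <<'E'
from h import *
s=arm.read_state();d=imaging.snapshot("wrist")
for b in blobs(d["color"]):
    print(b[0],b[1],b[2],"z62",wray(d,s,b[1],62)[:2].round(1),"z36",wray(d,s,b[1],36)[:2].round(1))
E
```

```text
g [598.2  37.9] 846 z62 [ 697. -318.] z36 [ 698.2 -342.5]
g [637.8  43.4] 156 z62 [ 690.6 -357. ] z36 [ 690.9 -386.8]
g [569.5 155. ] 630 z62 [ 630.6 -274. ] z36 [ 622.7 -292.6]
g [526.9 217.9] 2528 z62 [ 601.  -236.4] z36 [ 589.1 -249.8]
g [486.8 282. ] 628 z62 [ 568.6 -203.7] z36 [ 552.3 -212.6]
g [343. 250.] 1437 z62 [ 616.7 -125.8] z36 [ 607.  -124.1]
g [583.4 262.3] 2938 z62 [ 555.7 -278.5] z36 [ 537.6 -297.6]
g [277.9 250.7] 1412 z62 [627.5 -91.5] z36 [619.2 -85.2]
g [308.9 266.2] 1098 z62 [ 613.4 -104.8] z36 [ 603.2 -100.3]
g [587.  360.8] 471 z62 [ 461.2 -286.8] z36 [ 430.3 -307. ]
g [200.2 436.3] 182 z62 [498.9  27.2] z36 [473.1  49.7]
r [165.9 263.5] 1119 z62 [640.6 -23.8] z36 [634.1  -8.3]
r [148.5 308.9] 871 z62 [616.    3.8] z36 [606.1  23. ]
r [ 10.3 337.5] 112 z62 [624.5 165.5] z36 [615.8 206.7]
r [ 40.4 372.2] 464 z62 [586.3 153. ] z36 [572.4 192.6]
r [ 64.  385.4] 553 z62 [569.6 132.5] z36 [553.4 169.3]
r [359.2 377. ] 830 z62 [ 527.2 -110. ] z36 [ 505.3 -106.2]
r [ 31.6 403.7] 925 z62 [553.3 203.9] z36 [534.9 250.4]
r [337.4 413.9] 119 z62 [497.9 -86. ] z36 [471.9 -78.9]
r [ 19.1 450.3] 119 z62 [483.1 316.8] z36 [455.1 378.6]
y [169.1 443.1] 37 z62 [494.3  61.7] z36 [467.9  88.9]
```

Emit:
play_rows(
  dr=[
    [0,0,0],
    [0,0,0],
    [0,0,0],
    [0,0,0],
    [0,0,0],
    [0,0,0],
    [0,0,0],
    [0,0,0],
    [0,0,0],
  ],
  xyz=[
    [0,-0.058,0],
    [0.15,-0.058,0],
    [0.3,-0.058,0],
    [0.46,-0.058,0],
    [0.46,-0.058,0],
    [0.46,-0.058,0],
    [0.46,-0.058,0],
    [0.46,-0.058,0],
    [0.46,-0.058,0],
  ],
  gripper=[0.3,0.3,0.3,0.3,0.3,-1,-1,-1,-1],
)

```text
time: 3.3
tcp_pos: [614.9, -104.0, 44.0]
orientation: [0.699, -0.112, -0.697, -0.112]
contact_force: [-0.5, -1.1, 4.2]
width: 15.2
```

Emit:
play_rows(
  dr=[
    [0,0,0],
    [0,0,0],
    [0,0,0],
    [0,0,0],
    [0,0,0],
    [0,0,0],
  ],
  xyz=[
    [0,0,0],
    [-0.1,0,0],
    [-0.3,0,0],
    [-0.6,0,0],
    [-0.7,0,0],
    [-0.7,0,0],
  ],
  gripper=[-1,-1,-1,-1,-1,-1],
)

```text
time: 3.9
tcp_pos: [615.9, -104.0, 151.7]
orientation: [0.701, -0.112, -0.696, -0.112]
contact_force: [0.4, 0.4, -1.2]
width: 15.3
```

```bash
python3 mv.py 562,-320,140 468,-320,140; python3 w.py wrist w2
```

```text
t 3.9 tcp [ 615.9 -104.   151.7] w 15.3 F [ 0.4  0.4 -1.2] axes y [-0.313 -0.95  -0.001] j [ 0.26  0.43 -0.2   1.48  0.09  1.23 -1.84]
562,-320,140 [-0.     -0.0022  0.0004] [ 0.0771  1.4803 -0.1095]
468,-320,140 [-0.     -0.0022  0.0004] [0.0729 1.6767 0.4856]
```

View pics/w2.png

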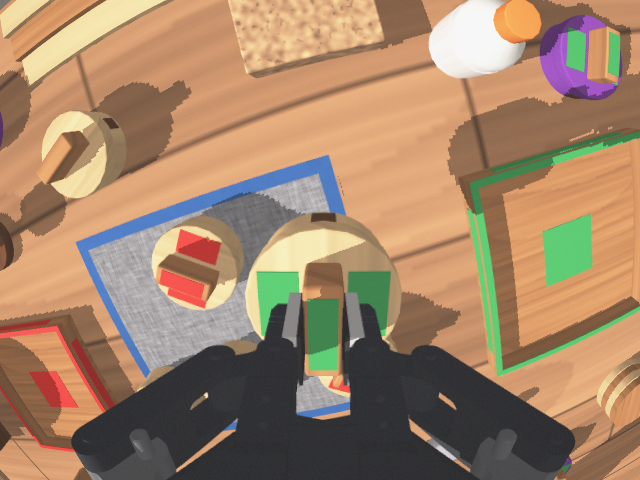

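Emit:
play_rows(
  dr=[
    [0,0,0],
    [0,0,0],
    [0,0,0],
    [0,0,0],
  ],
  xyz=[
    [0,0.25,-0.02],
    [0,0.5,-0.03],
    [0,0.75,-0.05],
    [0,0.95,-0.07],
  ],
  gripper=[-1,-1,-1,-1],
)

```text
time: 4.35
tcp_pos: [577.0, -244.8, 145.2]
orientation: [-0.697, 0.113, 0.699, 0.113]
contact_force: [0.3, 0.0, -0.6]
width: 15.2
```

Emit:
play_rows(
  dr=[
    [0,0,0],
    [0,0,0],
    [0,0,0],
    [0,0,0],
    [0,0,0],
    [0,0,0],
  ],
  xyz=[
    [0.0,0.25,-0.02],
    [0.1,0.45,-0.04],
    [0.2,0.53,-0.04],
    [0.3,0.53,-0.04],
    [0.3,0.53,-0.04],
    [0.3,0.53,-0.04],
  ],
  gripper=[-1,-1,-1,-1,-1,-1],
)

```text
time: 4.95
tcp_pos: [560.6, -317.0, 101.4]
orientation: [-0.698, 0.11, 0.699, 0.112]
contact_force: [-0.2, 1.1, 0.4]
width: 14.8
```

```bash
python3 mv.py 562,-320,49 ; python3 w.py wrist w3; python3 w.py top t3
```

```text
t 4.95 tcp [ 560.6 -317.   101.4] w 14.8 F [-0.2  1.1  0.4] axes y [-0.311 -0.951 -0.002] j [ 0.55  0.52 -0.12  1.48  0.06  1.16 -1.46]
562,-320,49 [0.     0.0006 0.0006] [ 0.3496  0.017  -0.0158]
```

View pics/t3.png

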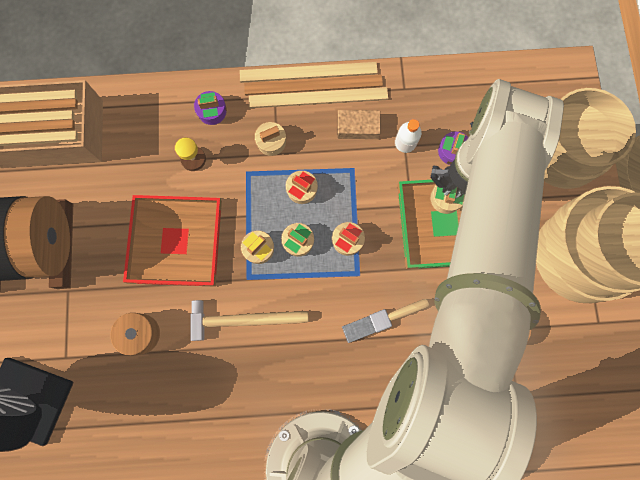

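Emit:
play_rows(
  dr=[
    [0,0,0],
    [0,0,0],
    [0,0,0],
    [0,0,0],
    [0,0,0],
    [0,0,0],
    [0,0,0],
    [0,0,0],
  ],
  xyz=[
    [0.15,0.015,-0.01],
    [0.27,0.015,-0.01],
    [0.32,0.015,-0.01],
    [0.34,0.015,-0.01],
    [0.345,0.015,-0.01],
    [0.345,0.015,-0.01],
    [0.345,0.015,-0.01],
    [0.345,0.015,-0.01],
  ],
  gripper=[-1,-1,-1,-1,-1,-1,-0.1,-0.1],
)

```text
time: 5.85
tcp_pos: [561.2, -322.7, 51.5]
orientation: [0.699, -0.112, -0.698, -0.112]
contact_force: [0.4, 0.1, -0.0]
width: 38.3
```

Emit:
play_rows(
  dr=[
    [0,0,0],
    [0,0,0],
    [0,0,0],
    [0,0,0],
    [0,0,0],
  ],
  xyz=[
    [0,0,0],
    [-0.2,0,0],
    [-0.5,-0.1,0],
    [-0.6,-0.4,0.1],
    [-0.6,-0.6,0.2],
  ],
  gripper=[-0.1,-0.1,-0.1,0.3,0.3],
)

```text
time: 6.35
tcp_pos: [563.1, -225.7, 144.6]
orientation: [0.701, -0.112, -0.696, -0.112]
contact_force: [1.1, 1.3, -0.2]
width: 55.4
```

```bash
python3 mv.py 495.3,21.2,110,51.5 490.3,-92.7,110,51.5 ; python3 w.py wrist w4
```

```text
t 6.35 tcp [ 563.1 -225.7  144.6] w 55.4 F [ 1.1  1.3 -0.2] axes y [-0.313 -0.95  -0.001] j [ 0.44  0.4  -0.15  1.55  0.06  1.19 -1.61]
495.3,21.2,110,51.5 [-0.3873 -0.0021 -0.001 ] [ 0.2255 -1.4219  0.9455]
490.3,-92.7,110,51.5 [-0.3873 -0.0021 -0.001 ] [ 0.2261 -0.6902  0.7397]
```

View pics/w4.png

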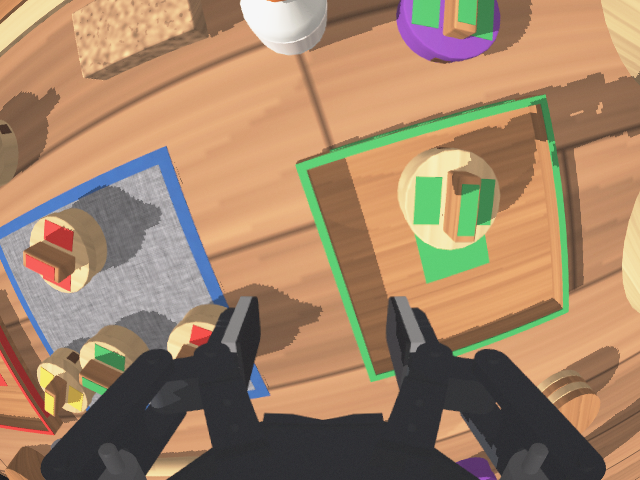

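Emit:
play_rows(
  dr=[
    [-0.04,0,0],
    [-0.08,0,0],
    [-0.13,0,0],
    [-0.17,0,0],
    [-0.22,0,0],
    [-0.26,0,0],
    [-0.31,0,0],
    [-0.35,0,0],
    [-0.387,0,0],
    [-0.387,0,0],
    [-0.387,0,0],
  ],
  xyz=[
    [0,-0.15,0.1],
    [0,-0.3,0.2],
    [0,-0.45,0.3],
    [0,-0.6,0.4],
    [0,-0.75,0.5],
    [0,-0.9,0.65],
    [0,-0.98,0.75],
    [0,-0.98,0.85],
    [0,-0.98,0.94],
    [0,-0.98,0.94],
    [0,-0.98,0.94],
  ],
  gripper=[0.3,0.3,0.3,0.3,0.3,0.3,0.3,0.3,0.3,0.3,0.3],
)

```text
time: 7.5
tcp_pos: [473.0, -44.2, 140.9]
orientation: [0.638, 0.305, -0.637, 0.306]
contact_force: [0.2, -0.4, -0.3]
width: 55.0
```

```bash
python3 mv.py 495.3,21.2,110,51.5 495.3,21.2,42,51.5; cat > wb.py <<'E'
from h import *
import sys
n=sys.argv[1] if len(sys.argv)>1 else None
s=arm.read_state();d=imaging.snapshot("wrist")
if n: cv2.imwrite(f"pics/{n}.png",d["color"])
for b in blobs(d["color"]):
    if 100<b[2]<2300: print(b[0],b[1],b[2],"z62",wray(d,s,b[1],62)[:2].round(1),"z36",wray(d,s,b[1],36)[:2].round(1))
E
python3 wb.py w5
```

```text
t 7.5 tcp [473.  -44.2 140.9] w 55.0 F [ 0.2 -0.4 -0.3] axes y [ 0.779 -0.627  0.001] j [ 0.42  0.16 -0.43  1.88  0.07  1.12 -0.71]
495.3,21.2,110,51.5 [-0.0017 -0.0001 -0.0003] [ 0.206  -0.1577 -0.4331]
495.3,21.2,42,51.5 [-0.0017 -0.0001 -0.0003] [ 0.6593 -0.1581 -0.433 ]
g [256.2 145.2] 1283 z62 [482.7  32.4] z36 [477.8  33.8]
g [282.9 147.4] 1055 z62 [494.1  21. ] z36 [490.6  21.1]
g [317.8 143.8] 1347 z62 [511.4   9.6] z36 [510.    8.4]
g [560.9 335.8] 1185 z62 [ 578.4 -230.8] z36 [ 584.9 -260.4]
g [498.5 325.9] 819 z62 [ 536.8 -176.3] z36 [ 538.3 -199.5]
g [558.5 374.3] 347 z62 [ 561.7 -273.6] z36 [ 566.2 -308.3]
g [571.  402.9] 178 z62 [ 561.2 -329.3] z36 [ 565.7 -370.5]
g [446.5 453.6] 144 z62 [ 432.4 -283.4] z36 [ 421.7 -319.2]
r [62.1 21.1] 728 z62 [435.5 199.3] z36 [425.1 220.4]
r [99.3 13.8] 324 z62 [459.9 176.2] z36 [452.3 194.6]
r [459.7  47.8] 975 z62 [617.5   4.8] z36 [628.6   3. ]
r [417.2  51.5] 1272 z62 [593.2  17.7] z36 [601.4  17.4]
r [478.3  57.1] 733 z62 [624.5  -6.5] z36 [636.3  -9.6]
r [410.6 271.1] 884 z62 [507.7 -92.2] z36 [ 505.8 -105.4]
r [354.6 272.6] 1041 z62 [478.3 -69.3] z36 [472.9 -79.9]
r [387.4 285.2] 667 z62 [489.7 -90.6] z36 [ 485.7 -103.7]
y [191.1  83. ] 829 z62 [476.9  88.8] z36 [471.4  96.8]
```

View pics/w5.png

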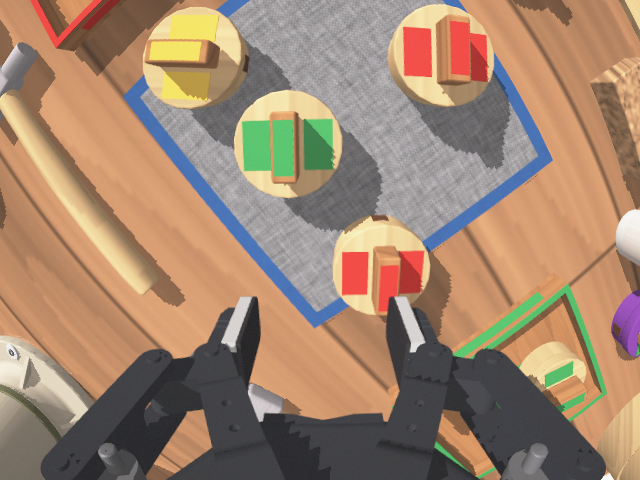

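Emit:
play_rows(
  dr=[
    [0,0,0],
    [0,0,0],
    [0,0,0],
    [0,0,0],
    [0,0,0],
    [0,0,0],
    [0,0,0],
    [0,0,0],
    [0,0,0],
    [0,0,0],
    [0,0,0],
    [0,0,0],
  ],
  xyz=[
    [0.1,-0.1,-0.25],
    [0.2,-0.155,-0.43],
    [0.35,-0.155,-0.43],
    [0.5,-0.155,-0.43],
    [0.65,-0.155,-0.43],
    [0.65,-0.155,-0.43],
    [0.65,-0.155,-0.43],
    [0.65,-0.155,-0.43],
    [0.65,-0.155,-0.43],
    [0.65,-0.155,-0.43],
    [0.45,-0.155,-0.43],
    [0.2,-0.155,-0.43],
  ],
  gripper=[0.3,0.3,0.3,0.3,0.3,0.3,-1,-1,-1,-1,-1,-1],
)

```text
time: 8.75
tcp_pos: [493.1, 21.0, 110.1]
orientation: [-0.636, -0.307, 0.638, -0.306]
contact_force: [0.9, -0.2, -2.4]
width: 15.2
```

```bash
python3 mv.py 467,-320,120; python3 wb.py w6
```

```text
t 8.75 tcp [493.1  21.  110.1] w 15.2 F [ 0.9 -0.2 -2.4] axes y [ 0.781 -0.624 -0.003] j [ 0.31  0.24 -0.47  1.86  0.12  1.07 -0.89]
467,-320,120 [0.     0.0007 0.001 ] [-0.0658  1.2827  1.8847]
g [273.5 292. ] 1456 z62 [460.7  27.6] z36 [449.2  19.6]
g [371.3 291.2] 1401 z62 [505.  -7.] z36 [499.6 -19.7]
g [322.6 333.7] 2016 z62 [465.1 -12.2] z36 [454.2 -25.6]
g [581.9 394.2] 726 z62 [ 588.7 -213.5] z36 [ 594.8 -254.5]
g [537.9 381.2] 451 z62 [ 559.8 -157.4] z36 [ 561.9 -190.7]
g [574.6 464.2] 184 z62 [ 554.5 -333. ] z36 [ 555.9 -390.5]
r [142.6  45.7] 1130 z62 [495.7 181.5] z36 [489.  194.6]
r [467.8 150.2] 1503 z62 [594.6  26. ] z36 [601.5  17.9]
r [521.7 156.1] 1596 z62 [620.6   4. ] z36 [631.1  -7.2]
y [178.5 149.9] 101 z62 [474.1 122.4] z36 [464.4 127.4]
y [218.1 181.2] 1025 z62 [479.8  95. ] z36 [470.9  96.3]
```

View pics/w6.png

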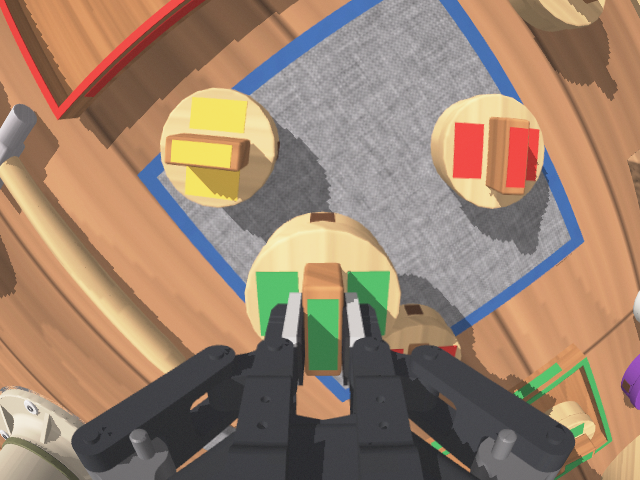

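Emit:
play_rows(
  dr=[
    [0,0,0],
    [0,0,0],
    [0,0,0],
    [0,0,0],
    [0,0,0],
  ],
  xyz=[
    [-0.3,0,0],
    [-0.35,0.15,0.23],
    [-0.35,0.32,0.47],
    [-0.35,0.48,0.72],
    [-0.35,0.65,0.95],
  ],
  gripper=[-1,-1,-1,-1,-1],
)

```text
time: 9.3
tcp_pos: [481.3, -153.0, 163.5]
orientation: [0.637, 0.306, -0.637, 0.307]
contact_force: [1.3, -0.3, -2.0]
width: 14.8
```

Emit:
play_rows(
  dr=[
    [0,0,0],
    [0,0,0],
    [0,0,0],
    [0,0,0],
    [0,0,0],
    [0,0,0],
    [0,0,0],
    [0,0,0],
  ],
  xyz=[
    [0,0.17,0.25],
    [0,0.32,0.47],
    [0,0.48,0.7],
    [0.2,0.63,0.92],
    [0.4,0.63,0.92],
    [0.4,0.63,0.92],
    [0.4,0.63,0.92],
    [0.4,0.63,0.92],
  ],
  gripper=[-1,-1,-1,-1,-1,-1,-1,-1],
)

```text
time: 10.1
tcp_pos: [471.2, -317.0, 105.0]
orientation: [0.638, 0.307, -0.636, 0.308]
contact_force: [0.2, -0.1, -1.0]
width: 14.5
```

```bash
python3 mv.py 467,-320,50; python3 wb.py w7
```

```text
t 10.1 tcp [ 471.2 -317.   105. ] w 14.5 F [ 0.2 -0.1 -1. ] axes y [ 0.783 -0.622  0.003] j [ 0.73  0.37 -0.24  1.69  0.09  1.09 -0.21]
467,-320,50 [ 0.     -0.0003 -0.0008] [ 0.3669 -0.0105  0.0336]
g [605.8  86.4] 859 z62 [ 675.4 -331.8] z36 [ 697.1 -343.1]
g [629.2 118.7] 372 z62 [ 683.5 -359.5] z36 [ 706.4 -374.6]
g [437.9 141.4] 1773 z62 [ 560.9 -297. ] z36 [ 566.4 -303.3]
g [612.4 144.7] 750 z62 [ 660.6 -365. ] z36 [ 680.2 -380.9]
g [463.4 183.4] 1313 z62 [ 559.9 -323.5] z36 [ 565.3 -333.6]
g [457.2 211.3] 1099 z62 [ 548.7 -334.2] z36 [ 552.5 -345.7]
g [273.4 292. ] 1455 z62 [ 441.4 -308.9] z36 [ 430.2 -316.8]
g [371.2 291.2] 1394 z62 [ 484.5 -342.5] z36 [ 479.3 -355.2]
g [322.5 333.2] 1996 z62 [ 445.9 -347.3] z36 [ 435.3 -360.7]
g [ 61.8 396.9] 317 z62 [ 222.  -274.9] z36 [ 179.8 -278.1]
g [ 61.6 429.7] 183 z62 [ 173.3 -297.3] z36 [ 124.3 -303.7]
```

View pics/w7.png

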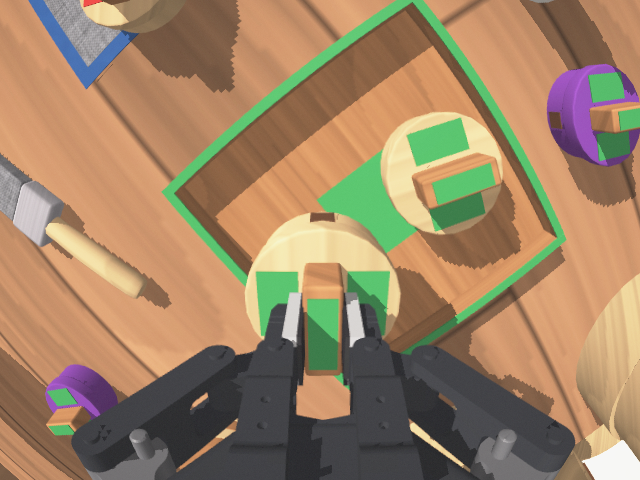

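Emit:
play_rows(
  dr=[
    [0,0,0],
    [0,0,0],
    [0,0,0],
    [0,0,0],
    [0,0,0],
    [0,0,0],
    [0,0,0],
    [0,0,0],
  ],
  xyz=[
    [0.1,-0.01,0.03],
    [0.25,-0.01,0.03],
    [0.34,-0.01,0.03],
    [0.36,-0.01,0.03],
    [0.365,-0.01,0.03],
    [0.365,-0.01,0.03],
    [0.365,-0.01,0.03],
    [0.365,-0.01,0.03],
  ],
  gripper=[-1,-1,-1,-1,-1,-1,-0.1,-0.1],
)

```text
time: 10.95
tcp_pos: [466.7, -320.5, 49.4]
orientation: [0.638, 0.306, -0.637, 0.307]
contact_force: [0.6, 0.0, 0.1]
width: 38.3
```

Emit:
play_rows(
  dr=[
    [0,0,0],
    [0,0,0],
    [0,0,0],
    [0,0,0],
    [0,0,0],
    [0,0,0],
  ],
  xyz=[
    [0,0,0],
    [-0.2,0,0],
    [-0.5,-0.1,-0.1],
    [-0.6,-0.3,-0.4],
    [-0.6,-0.6,-0.65],
    [-0.6,-0.8,-0.9],
  ],
  gripper=[-0.1,-0.1,-0.1,0.3,0.3,0.3],
)

```text
time: 11.55
tcp_pos: [456.6, -150.9, 139.3]
orientation: [0.638, 0.306, -0.637, 0.307]
contact_force: [0.0, 0.4, -0.6]
width: 55.6
```

```bash
python3 mv.py 490.3,-91.7,110,51.5 490.3,-91.7,41,51.5; python3 wb.py w8
```

```text
t 11.55 tcp [ 456.6 -150.9  139.3] w 55.6 F [ 0.   0.4 -0.6] axes y [ 0.781 -0.625  0.002] j [ 0.56  0.16 -0.34  1.87  0.06  1.12 -0.47]
490.3,-91.7,110,51.5 [-0.0009 -0.0001 -0.0007] [ 0.1952 -0.0718 -0.4484]
490.3,-91.7,41,51.5 [-0.0009 -0.0001 -0.0007] [ 0.6552 -0.0727 -0.4482]
g [435.4 249.2] 1167 z62 [ 513.3 -195.8] z36 [ 514.  -208.8]
g [539.9 295.9] 613 z62 [ 560.4 -283. ] z36 [ 566.7 -306.3]
g [481.4 322.6] 1399 z62 [ 511.2 -268.6] z36 [ 511.7 -290.3]
g [556.2 331.2] 380 z62 [ 560.1 -327.1] z36 [ 566.4 -355.7]
g [451.3 434.5] 162 z62 [ 434.4 -364.3] z36 [ 425.8 -397.3]
r [276.  143.7] 1367 z62 [476.1 -81.3] z36 [472.4 -80.7]
r [305.3 145.7] 1161 z62 [488.7 -93.2] z36 [486.5 -94.1]
r [338.5 142.5] 1397 z62 [ 505.  -103.9] z36 [ 504.8 -106. ]
```

View pics/w8.png

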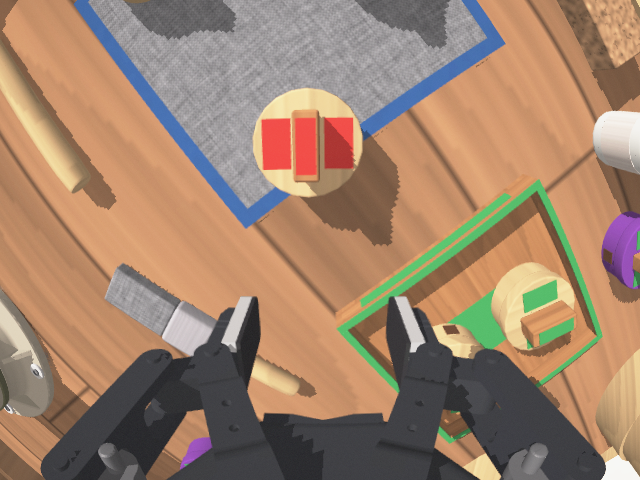

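Emit:
play_rows(
  dr=[
    [0,0,0],
    [0,0,0],
    [0,0,0],
    [0,0,0],
    [0,0,0],
    [0,0,0],
    [0,0,0],
    [0,0,0],
    [0,0,0],
    [0,0,0],
    [0,0,0],
    [0,0,0],
    [0,0,0],
  ],
  xyz=[
    [0.1,-0.05,-0.25],
    [0.2,-0.07,-0.44],
    [0.35,-0.07,-0.44],
    [0.5,-0.07,-0.44],
    [0.64,-0.07,-0.44],
    [0.64,-0.07,-0.44],
    [0.64,-0.07,-0.44],
    [0.64,-0.07,-0.44],
    [0.64,-0.07,-0.44],
    [0.64,-0.07,-0.44],
    [0.45,-0.07,-0.44],
    [0.2,-0.07,-0.44],
    [-0.1,-0.07,-0.44],
  ],
  gripper=[0.3,0.3,0.3,0.3,0.3,0.3,-1,-1,-1,-1,-1,-1,-1],
)

```text
time: 12.9
tcp_pos: [488.4, -93.9, 153.6]
orientation: [-0.636, -0.307, 0.638, -0.306]
contact_force: [1.1, -0.6, -1.4]
width: 15.0
```

```bash
python3 - <<'E'
import numpy as np
c=np.array([513.1,304.4]);a=np.radians(-5.66);Rm=np.array([[np.cos(a),-np.sin(a)],[np.sin(a),np.cos(a)]])
for s in [(46,46),(46,-46),(-46,46),(-46,-46)]: print(s,(c+Rm@np.array(s)).round(1))
E
python3 mv.py 563,346,150; python3 wb.py w9; python3 w.py top t9
```

```text
(46, 46) [563.4 345.6]
(46, -46) [554.3 254.1]
(-46, 46) [471.9 354.7]
(-46, -46) [462.8 263.2]
t 12.9 tcp [488.4 -93.9 153.6] w 15.0 F [ 1.1 -0.6 -1.4] axes y [ 0.781 -0.624 -0.003] j [ 0.48  0.19 -0.39  1.81  0.08  1.16 -0.61]
563,346,150 [0.     0.0003 0.0008] [ 0.025  -1.4413 -2.6023]
g [509.3 314.4] 1803 z62 [ 565.5 -233.6] z36 [ 568.4 -256.3]
g [445.9 302.6] 949 z62 [ 529.2 -187. ] z36 [ 528.  -204.6]
g [629.4 291.3] 286 z62 [ 680.6 -310.6] z36 [ 696.4 -341.9]
g [526.1 349.1] 441 z62 [ 563.4 -279.3] z36 [ 566.1 -307.2]
g [476.6 360.1] 485 z62 [ 522.6 -254.6] z36 [ 520.7 -279.7]
g [538.3 380.8] 263 z62 [ 559.3 -327.8] z36 [ 561.5 -361.1]
r [35.6 11.7] 337 z62 [430.9 191.5] z36 [418.8 216.1]
r [63.7  4.8] 113 z62 [453.1 170.2] z36 [443.5 192.4]
r [352.6  16.8] 917 z62 [593.2   9.9] z36 [599.2  14.3]
r [388.7  13.2] 513 z62 [613.1  -1.4] z36 [621.3   1.8]
r [412.5  18. ] 854 z62 [623.7 -12.4] z36 [633.1 -10.5]
r [273.1 291.7] 1529 z62 [ 437.  -100.2] z36 [ 425.5 -108.1]
r [371.5 290.7] 1465 z62 [ 491.8 -142.8] z36 [ 486.5 -155.5]
r [322.7 333. ] 2147 z62 [ 442.9 -149. ] z36 [ 432.1 -162.4]
y [141.6  53.2] 799 z62 [476.1  85.1] z36 [469.   97.8]
```

View pics/w9.png

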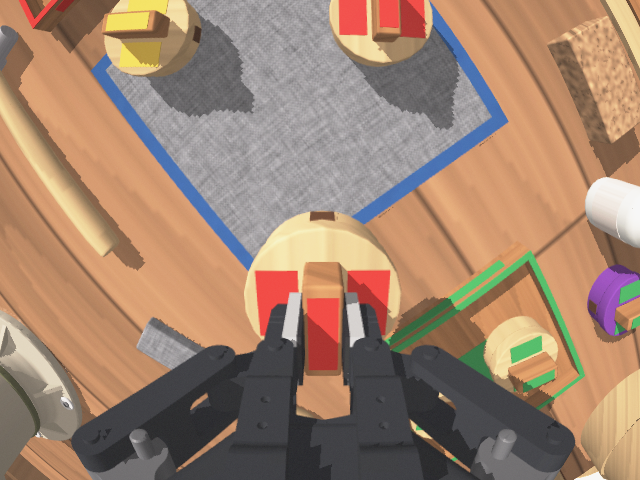

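View pics/t9.png

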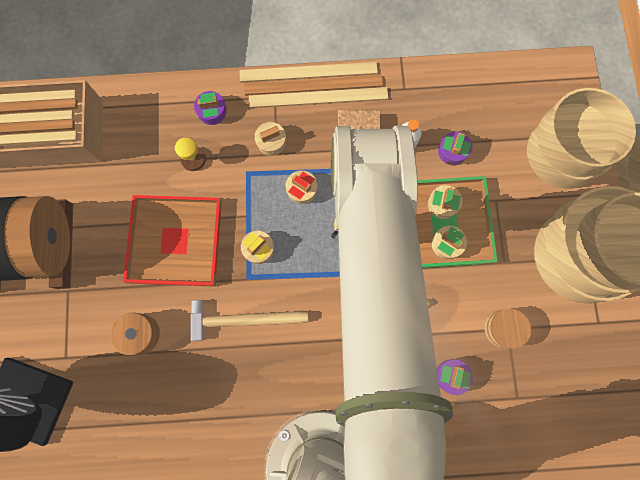

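Emit:
play_rows(
  dr=[
    [0,0,0],
    [0,0,0],
    [0,0,0],
    [0,0,0],
    [0,0,0],
  ],
  xyz=[
    [-0.05,-0.13,-0.23],
    [-0.05,-0.26,-0.46],
    [-0.05,-0.38,-0.7],
    [-0.05,-0.48,-0.88],
    [-0.05,-0.54,-0.98],
  ],
  gripper=[-1,-1,-1,-1,-1],
)

```text
time: 13.5
tcp_pos: [517.8, 74.8, 160.6]
orientation: [0.637, 0.308, -0.636, 0.307]
contact_force: [0.7, -0.4, -1.6]
width: 14.7
```

Emit:
play_rows(
  dr=[
    [0,0,0],
    [0,0,0],
    [0,0,0],
    [0,0,0],
    [0,0,0],
  ],
  xyz=[
    [0,-0.13,-0.23],
    [0,-0.26,-0.46],
    [0,-0.38,-0.7],
    [0,-0.48,-0.88],
    [0,-0.54,-0.98],
  ],
  gripper=[-1,-1,-1,-1,-1],
)

```text
time: 14.0
tcp_pos: [545.8, 240.1, 160.2]
orientation: [-0.637, -0.308, 0.637, -0.307]
contact_force: [0.7, -0.5, -1.6]
width: 15.3
```

```bash
python3 mv.py 563,346,100 563,346,50
```

```text
t 14.0 tcp [545.8 240.1 160.2] w 15.3 F [ 0.7 -0.5 -1.6] axes y [ 0.783 -0.621 -0.001] j [-0.05  0.42 -0.56  1.54  0.23  1.25 -1.31]
563,346,100 [-0.     -0.0002  0.0005] [ 0.4022 -0.348  -0.6241]
563,346,50 [-0.     -0.0002  0.0005] [ 0.7355 -0.3475 -0.6239]
```

Emit:
play_rows(
  dr=[
    [0,0,0],
    [0,0,0],
    [0,0,0],
    [0,0,0],
    [0,0,0],
    [0,0,0],
  ],
  xyz=[
    [0,-0.13,-0.25],
    [0.15,-0.26,-0.46],
    [0.3,-0.33,-0.59],
    [0.4,-0.33,-0.59],
    [0.4,-0.33,-0.59],
    [0.4,-0.33,-0.59],
  ],
  gripper=[-1,-1,-1,-1,-1,-1],
)

```text
time: 14.6
tcp_pos: [563.5, 335.1, 100.7]
orientation: [-0.637, -0.306, 0.638, -0.306]
contact_force: [-0.0, 0.3, -1.2]
width: 15.3
```

```bash
python3 mv.py 563,346,50; python3 wb.py w10
```

```text
t 14.6 tcp [563.5 335.1 100.7] w 15.3 F [-0.   0.3 -1.2] axes y [ 0.78  -0.625  0.001] j [-0.22  0.6  -0.54  1.43  0.32  1.21 -1.47]
563,346,50 [-0.      0.0003 -0.0002] [ 0.3381 -0.0484 -0.0546]
r [273.2 291.8] 1468 z62 [535.5 344.8] z36 [524.1 336.9]
r [371.4 290.8] 1453 z62 [577.7 311.8] z36 [572.4 299.1]
r [322.6 333.7] 2111 z62 [539.6 306.8] z36 [528.8 293.4]
r [568.6 464.9] 152 z62 [618.3   7.9] z36 [618.9 -48.6]
y [587.8 243.1] 874 z62 [703.1 245.9] z36 [715.9 223.7]
```

View pics/w10.png

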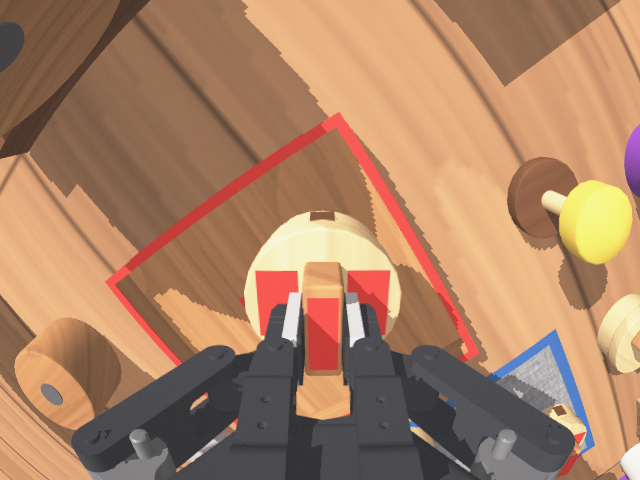

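```bash
python3 - <<'E'
from h import *
s=arm.read_state();d=imaging.snapshot("wrist")
for p in [(337,115),(476,358),(108,282)]: print(wray(d,s,p,26).round(1))
c=np.array([513.1,304.4]);a=np.radians(-5.66);Rm=np.array([[np.cos(a),-np.sin(a)],[np.sin(a),np.cos(a)]])
for q in [(101,101),(101,-101),(-101,101)]: print((c+Rm@np.array(q)).round(1))
E
```

```text
[621.8 395.7  26. ]
[599.9 191.9  26. ]
[424.5 414.5  26. ]
[623.6 394.9]
[603.6 193.9]
[422.6 414.9]
```

Emit:
play_rows(
  dr=[
    [0,0,0],
    [0,0,0],
    [0,0,0],
    [0,0,0],
    [0,0,0],
    [0,0,0],
    [0,0,0],
    [0,0,0],
  ],
  xyz=[
    [0.1,-0.048,-0.054],
    [0.22,-0.048,-0.054],
    [0.31,-0.048,-0.054],
    [0.335,-0.048,-0.054],
    [0.335,-0.048,-0.054],
    [0.335,-0.048,-0.054],
    [0.335,-0.048,-0.054],
    [0.335,-0.048,-0.054],
  ],
  gripper=[-1,-1,-1,-1,-1,-1,-0.1,-0.1],
)

```text
time: 15.5
tcp_pos: [562.9, 347.7, 50.9]
orientation: [0.638, 0.307, -0.637, 0.306]
contact_force: [-0.6, 0.9, -1.2]
width: 38.0
```

Emit:
play_rows(
  dr=[
    [0,0,0],
    [0,0,0],
    [0,0,0],
    [0,0,0],
    [0,0,0],
    [0,0,0],
    [0,0,0],
  ],
  xyz=[
    [0,0,0],
    [-0.2,0,0],
    [-0.5,0,0],
    [-0.6,0.15,0.25],
    [-0.6,0.25,0.5],
    [-0.6,0.35,0.75],
    [-0.6,0.4,0.98],
  ],
  gripper=[-0.1,-0.1,-0.1,0.3,0.3,0.3,0.3],
)

```text
time: 16.2
tcp_pos: [517.8, 192.7, 140.8]
orientation: [0.638, 0.306, -0.637, 0.306]
contact_force: [0.4, -0.4, 0.7]
width: 55.7
```

```bash
python3 mv.py 620,5,120,51.5; python3 wb.py w11;python3 w.py top t11
```

```text
t 16.2 tcp [517.8 192.7 140.8] w 55.7 F [ 0.4 -0.4  0.7] axes y [ 0.78  -0.626  0.001] j [ 0.05  0.34 -0.57  1.68  0.2   1.17 -1.25]
620,5,120,51.5 [-0.0013 -0.0001 -0.0004] [0.1398 1.3142 0.5498]
g [600.4   9.4] 346 z62 [785.  209.3] z36 [810.6 203.7]
g [491.2 475.6] 101 z62 [ 493.7 -131.4] z36 [ 484.9 -177.3]
r [215.4  19. ] 766 z62 [558.1 346.5] z36 [556.9 357. ]
r [257.3  21.6] 1240 z62 [575.6 327.3] z36 [576.4 335.6]
r [193.5  25.8] 926 z62 [545.5 353.1] z36 [542.8 364.4]
r [523.1 326.6] 546 z62 [598.2  44. ] z36 [601.7  18.9]
r [555.9 339.5] 361 z62 [618.1   6.6] z36 [623.9 -23. ]
y [503.    8.9] 1191 z62 [705.6 246.8] z36 [721.8 245.6]
```

View pics/w11.png

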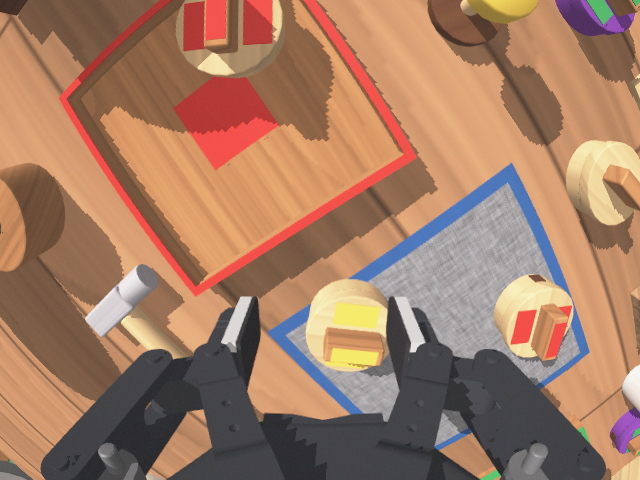

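View pics/t11.png

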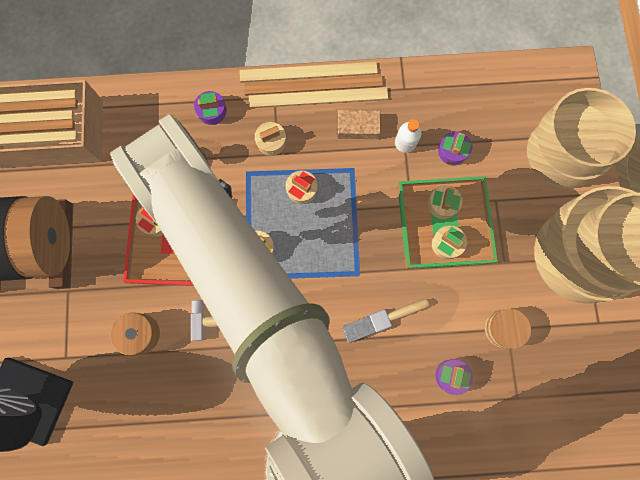

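Emit:
play_rows(
  dr=[
    [0,0,0],
    [0,0,0],
    [0,0,0],
    [0,0,0],
    [0,0,0],
    [0,0,0],
  ],
  xyz=[
    [0,0.3,0.12],
    [0,0.6,0.24],
    [0,0.8,0.35],
    [0,0.95,0.4],
    [0,0.95,0.4],
    [0,0.95,0.4],
  ],
  gripper=[0.3,0.3,0.3,0.3,0.3,0.3],
)

```text
time: 16.9
tcp_pos: [591.8, 60.0, 140.5]
orientation: [0.637, 0.307, -0.637, 0.306]
contact_force: [0.2, 0.4, 0.1]
width: 55.8
```

```bash
python3 mv.py 619,5,120,51.5 619,5,42,51.5; python3 wb.py w12
```

```text
t 16.9 tcp [591.8  60.  140.5] w 55.8 F [0.2 0.4 0.1] axes y [ 0.781 -0.624 -0.   ] j [ 0.22  0.42 -0.49  1.57  0.21  1.21 -0.98]
619,5,120,51.5 [-0.0008 -0.0002  0.0002] [0.1363 0.3706 0.173 ]
619,5,42,51.5 [-0.0008 -0.0002  0.0002] [0.6563 0.3709 0.1734]
g [590.7 424.4] 167 z62 [ 692.1 -291.5] z36 [ 698.  -340.6]
g [451.1 436.7] 280 z62 [ 567.6 -157.3] z36 [ 558.8 -190.5]
g [458.  444.2] 123 z62 [ 567.2 -173.7] z36 [ 558.3 -208.9]
g [491.3 475.5] 111 z62 [ 568.5 -262.7] z36 [ 559.8 -308.5]
r [6.6 8.4] 107 z62 [521.5 365.6] z36 [507.2 394.1]
r [427.5 269. ] 811 z62 [636.5   6.3] z36 [635.8  -7.6]
r [371.1 270.8] 1030 z62 [606.3  29.4] z36 [602.   18.2]
r [406.9 280.8] 618 z62 [620.8   8.2] z36 [618.2  -5.6]
y [179.8 299.3] 177 z62 [488.3  93.9] z36 [470.1  90.3]
```

Emit:
play_rows(
  dr=[
    [0,0,0],
    [0,0,0],
    [0,0,0],
    [0,0,0],
    [0,0,0],
  ],
  xyz=[
    [0.1,0.2,0.1],
    [0.15,0.34,0.24],
    [0.15,0.36,0.24],
    [0.15,0.36,0.24],
    [0.15,0.36,0.24],
  ],
  gripper=[0.3,0.3,0.3,0.3,0.3],
)

```text
time: 17.45
tcp_pos: [611.2, 0.3, 118.5]
orientation: [0.637, 0.308, -0.636, 0.307]
contact_force: [0.4, 1.3, -0.1]
width: 55.4
```

```bash
python3 mv.py  619,5,42,51.5; python3 wb.py w12
```

```text
t 17.45 tcp [6.112e+02 3.000e-01 1.185e+02] w 55.4 F [ 0.4  1.3 -0.1] axes y [ 0.783 -0.622 -0.   ] j [ 0.29  0.47 -0.47  1.55  0.22  1.18 -0.88]
619,5,42,51.5 [ 0.0003 -0.0005  0.0001] [ 0.5103  0.0214 -0.0561]
g [581.9 423.8] 130 z62 [ 699.2 -295.7] z36 [ 704.2 -343. ]
g [450.2 428.9] 125 z62 [ 599.3 -178.6] z36 [ 591.2 -210.6]
r [75.3 84.3] 1801 z62 [563.1 183.7] z36 [550.2 199.2]
r [ 63.7 116.5] 1083 z62 [542.9 175.6] z36 [527.4 190.1]
r [296.2 235.2] 1419 z62 [609.2  23.3] z36 [602.3  17.9]
r [360.4 234.5] 1429 z62 [637.8   1.2] z36 [634.7  -7.2]
r [328.9 249.2] 1173 z62 [618.4   5.3] z36 [612.8  -2.5]
y [101.3 265. ] 304 z62 [493.4  88.9] z36 [471.3  92. ]
```

View pics/w12.png

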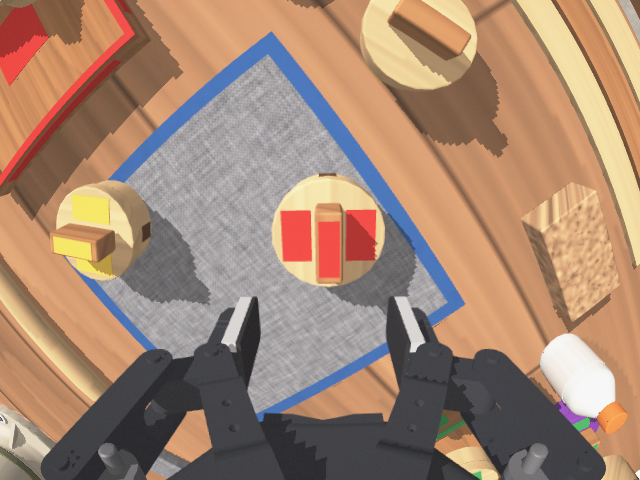

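Red handle at pixel (329,249), well aligned between the fingers; descend, grip and lift.

Emit:
play_rows(
  dr=[
    [0,0,0],
    [0,0,0],
    [0,0,0],
    [0,0,0],
    [0,0,0],
    [0,0,0],
    [0,0,0],
    [0,0,0],
    [0,0,0],
    [0,0,0],
    [0,0,0],
    [0,0,0],
    [0,0,0],
  ],
  xyz=[
    [0.1,0.02,-0.055],
    [0.25,0.02,-0.055],
    [0.4,0.02,-0.055],
    [0.5,0.02,-0.055],
    [0.5,0.02,-0.055],
    [0.5,0.02,-0.055],
    [0.5,0.02,-0.055],
    [0.5,0.02,-0.055],
    [0.5,0.02,-0.055],
    [0.3,0.02,-0.055],
    [0,-0.1,0],
    [-0.2,-0.3,0.08],
    [-0.2,-0.6,0.15],
  ],
  gripper=[0.3,0.3,0.3,0.3,0.3,-1,-1,-1,-1,-1,-1,-1,-1],
)

```text
time: 18.8
tcp_pos: [529.9, 35.4, 152.9]
orientation: [0.641, 0.304, -0.635, 0.307]
contact_force: [0.8, 1.3, -1.1]
width: 15.1
```

```bash
python3 mv.py 554.5,254,100; python3 wb.py w13
```

```text
t 18.8 tcp [529.9  35.4 152.9] w 15.1 F [ 0.8  1.3 -1.1] axes y [ 0.779 -0.627  0.007] j [ 0.31  0.27 -0.52  1.73  0.15  1.17 -0.92]
554.5,254,100 [ 0.     -0.0018 -0.0023] [ 0.3536 -0.7876 -1.2367]
g [545.3 391.8] 501 z62 [ 602.  -221.5] z36 [ 604.5 -257.4]
g [505.8 376.3] 163 z62 [ 577.5 -164.5] z36 [ 577.3 -194.1]
g [619.8 378.4] 178 z62 [ 685.8 -297.1] z36 [ 697.7 -341.4]
g [627.6 401.8] 102 z62 [ 689.4 -359.5] z36 [ 701.7 -410.8]
r [107.1  15. ] 1839 z62 [517.8 258. ] z36 [510.9 275.7]
r [167.1  80.5] 937 z62 [521.  185.4] z36 [514.4 195. ]
r [371.  288.3] 1575 z62 [535.1 -11.5] z36 [530.2 -23.9]
r [273.5 289.6] 1627 z62 [481.4  30.7] z36 [470.4  22.9]
r [322.5 329.3] 2130 z62 [487.6 -16.3] z36 [477.4 -29.3]
y [211.2 220.7] 492 z62 [481.6  95.1] z36 [470.7  94.5]
```

View pics/w13.png

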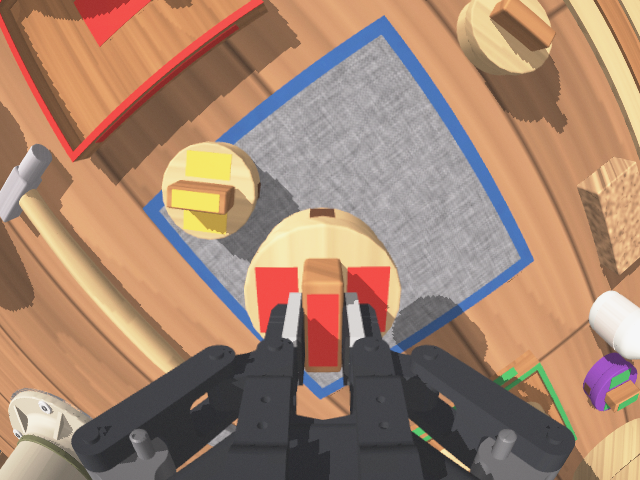

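Emit:
play_rows(
  dr=[
    [0,0,0],
    [0,0,0],
    [0,0,0],
    [0,0,0],
    [0,0,0],
  ],
  xyz=[
    [0,-0.15,-0.24],
    [0,-0.31,-0.48],
    [0,-0.46,-0.72],
    [0,-0.61,-0.95],
    [0,-0.61,-0.95],
  ],
  gripper=[-1,-1,-1,-1,-1],
)

```text
time: 19.35
tcp_pos: [542.6, 212.6, 148.3]
orientation: [0.636, 0.311, -0.635, 0.308]
contact_force: [-0.4, 0.2, -1.9]
width: 15.0
```

Emit:
play_rows(
  dr=[
    [0,0,0],
    [0,0,0],
    [0,0,0],
    [0,0,0],
    [0,0,0],
  ],
  xyz=[
    [0.1,-0.15,-0.25],
    [0.25,-0.16,-0.27],
    [0.35,-0.16,-0.27],
    [0.35,-0.16,-0.27],
    [0.35,-0.16,-0.27],
  ],
  gripper=[-1,-1,-1,-1,-1],
)

```text
time: 19.85
tcp_pos: [551.2, 249.7, 95.6]
orientation: [-0.637, -0.306, 0.638, -0.306]
contact_force: [-0.3, -0.5, -1.6]
width: 14.9
```

```bash
python3 mv.py 554.5,254,51;python3 wb.py w14
```

```text
t 19.85 tcp [551.2 249.7  95.6] w 14.9 F [-0.3 -0.5 -1.6] axes y [ 0.78  -0.625  0.   ] j [-0.06  0.5  -0.56  1.58  0.29  1.14 -1.36]
554.5,254,51 [-0.      0.0003 -0.0001] [ 0.297  -0.0007 -0.0363]
g [636.3  68.9] 144 z62 [778.8 233.9] z36 [805.1 221.9]
r [209.3 118.6] 1733 z62 [560.1 348.9] z36 [553.9 354. ]
r [261.4 116.2] 2184 z62 [580.  332.8] z36 [576.7 335.6]
r [183.1 120.8] 1366 z62 [549.4 357.3] z36 [541.6 363.7]
r [371.  288.4] 1571 z62 [567.1 230.2] z36 [561.9 217.7]
r [273.6 289.4] 1606 z62 [526.5 261.9] z36 [515.3 254.1]
r [322.7 329.6] 2115 z62 [531.2 226.2] z36 [520.6 213.1]
```

View pics/w14.png

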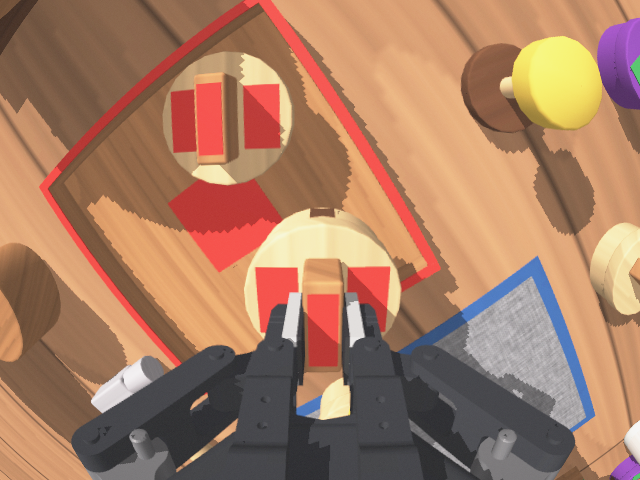

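Emit:
play_rows(
  dr=[
    [0,0,0],
    [0,0,0],
    [0,0,0],
    [0,0,0],
    [0,0,0],
    [0,0,0],
    [0,0,0],
    [0,0,0],
  ],
  xyz=[
    [0.1,0,-0.035],
    [0.2,0,-0.035],
    [0.27,0,-0.035],
    [0.295,0,-0.035],
    [0.3,0,-0.035],
    [0.3,0,-0.035],
    [0.3,0,-0.035],
    [0.3,0,-0.035],
  ],
  gripper=[-1,-1,-1,-1,-1,-1,-0.1,-0.1],
)

```text
time: 20.7
tcp_pos: [554.3, 255.5, 50.4]
orientation: [0.637, 0.307, -0.637, 0.307]
contact_force: [-0.4, -0.2, -0.2]
width: 38.5
```

Emit:
play_rows(
  dr=[
    [0,0,0],
    [0,0,0],
    [0,0,0],
    [0,0,0],
    [0,0,0],
    [0,0,0],
    [0,0,0],
  ],
  xyz=[
    [0,0,0],
    [-0.2,0,0],
    [-0.4,0,0],
    [-0.6,0.03,0.25],
    [-0.6,0.06,0.5],
    [-0.6,0.1,0.75],
    [-0.6,0.1,0.9],
  ],
  gripper=[-0.1,-0.1,-0.1,0.3,0.3,0.3,0.3],
)

```text
time: 21.4
tcp_pos: [481.0, 137.6, 140.6]
orientation: [-0.638, -0.305, 0.638, -0.306]
contact_force: [0.2, -0.3, 0.4]
width: 55.6
```

```bash
python3 mv.py 484,112.6,120,131;python3 wb.py w15
```

```text
t 21.4 tcp [481.  137.6 140.6] w 55.6 F [ 0.2 -0.3  0.4] axes y [ 0.78  -0.626  0.001] j [ 0.18  0.23 -0.59  1.81  0.14  1.14 -1.14]
484,112.6,120,131 [-4.431e-01  5.000e-04 -2.000e-04] [0.1376 0.1198 0.1171]
g [598.9 416.6] 362 z62 [ 593.2 -212.9] z36 [ 600.5 -261.9]
g [567.8 402.5] 166 z62 [ 566.6 -142.9] z36 [ 570.7 -183.7]
r [291.7  25. ] 1042 z62 [552.6 256.8] z36 [555.  263.3]
r [263.  34.] 1394 z62 [536.4 263.5] z36 [536.9 270.8]
r [327.4  32. ] 1402 z62 [565.8 240.2] z36 [569.8 244.7]
y [350.8 290.8] 288 z62 [476.4 103.5] z36 [469.8  91.8]
```

View pics/w15.png

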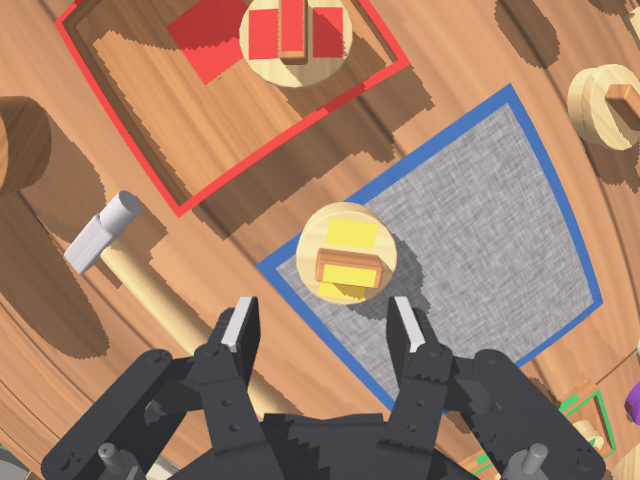

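Emit:
play_rows(
  dr=[
    [-0.04,0,0],
    [-0.08,0,0],
    [-0.13,0,0],
    [-0.17,0,0],
    [-0.22,0,0],
    [-0.26,0,0],
    [-0.31,0,0],
    [-0.35,0,0],
    [-0.4,0,0],
    [-0.44,0,0],
    [-0.44,0,0],
    [-0.44,0,0],
  ],
  xyz=[
    [0,0.12,0.117],
    [0,0.12,0.117],
    [0,0.12,0.117],
    [0,0.12,0.117],
    [0,0.12,0.117],
    [0,0.12,0.117],
    [0,0.12,0.117],
    [0,0.12,0.117],
    [0,0.12,0.117],
    [0.1,0.12,0.117],
    [0.1,0.12,0.117],
    [0.1,0.12,0.117],
  ],
  gripper=[0.3,0.3,0.3,0.3,0.3,0.3,0.3,0.3,0.3,0.3,0.3,0.3],
)

```text
time: 22.65
tcp_pos: [484.6, 115.7, 125.6]
orientation: [0.297, 0.642, -0.297, 0.642]
contact_force: [1.0, 0.8, 0.3]
width: 55.3
```

```bash
python3 mv.py 484,112.6,42,131;python3 wb.py w16
```

```text
t 22.65 tcp [484.6 115.7 125.6] w 55.3 F [1.  0.8 0.3] axes y [ 0.762  0.648 -0.   ] j [ 0.36  0.28 -0.76  1.83  0.21  1.12  0.23]
484,112.6,42,131 [-0.0035 -0.0002  0.0001] [ 0.5571 -0.0167  0.0136]
g [616.  366.6] 261 z62 [767.9 206.9] z36 [810.6 210.4]
g [632.1 389.6] 101 z62 [831.1 207.8] z36 [881.8 211.4]
g [168.5 463.1] 179 z62 [ 510.8 -142.7] z36 [ 520.9 -183.4]
r [614.   30.5] 397 z62 [530.5 367.4] z36 [543.1 391.3]
r [603.   54.9] 751 z62 [534.7 343.9] z36 [547.8 364.8]
r [626.8  81.2] 428 z62 [562.3 349.6] z36 [578.9 371.2]
r [609.3 109.2] 743 z62 [563.8 320.6] z36 [580.6 338.5]
r [531. 129.] 1110 z62 [527.  260.9] z36 [539.2 271.3]
r [554.  164.6] 811 z62 [555.9 258.2] z36 [571.7 268.3]
r [534.6 189.8] 886 z62 [556.8 236.6] z36 [572.7 244. ]
y [289.6 251.7] 863 z62 [466.5 106.8] z36 [471.   97.7]
y [630.5 299.3] 918 z62 [708.3 251.9] z36 [743.5 261.1]
```

View pics/w16.png

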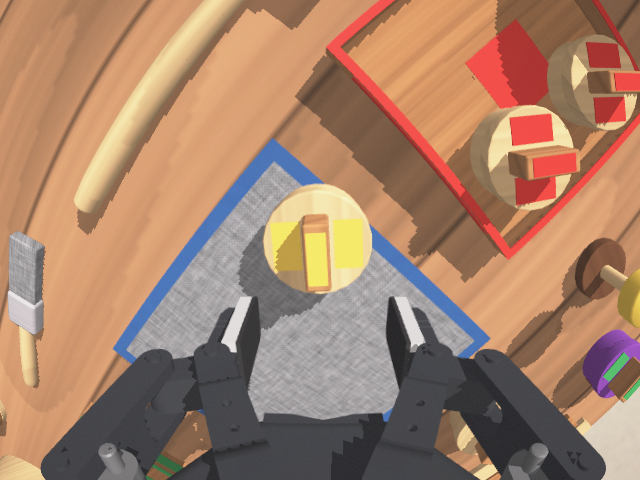

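```bash
python3 - <<'E'
from h import *
s=arm.read_state();d=imaging.snapshot("wrist")
a,b=wray(d,s,(315.5,236),62),wray(d,s,(318,288),62)
print(a,b,(a+b)/2,np.degrees(np.arctan2(*(a-b)[1::-1])))
E
python3 mv.py 483,112.7,42,129.5
```

```text
[472.28208903 124.19119775  62.        ] [495.12084991  99.35005549  62.        ] [483.70146947 111.77062662  62.        ] 132.59520012116494
t 22.75 tcp [485.  115.8 126.1] w 55.5 F [0.1 0.1 0.1] axes y [0.761 0.648 0.001] j [ 0.36  0.28 -0.76  1.83  0.21  1.12  0.23]
483,112.7,42,129.5 [ 0.0051  0.0001 -0.0002] [ 0.5605 -0.0243  0.0069]
```

Emit:
play_rows(
  dr=[
    [0,0,0],
    [0,0,0],
    [0,0,0],
    [0,0,0],
    [0,0,0],
    [0,0,0],
    [0,0,0],
    [0,0,0],
    [0,0,0],
    [0,0,0],
    [0,0,0],
    [0,0,0],
  ],
  xyz=[
    [0.1,-0.018,0.013],
    [0.25,-0.018,0.013],
    [0.4,-0.018,0.013],
    [0.55,-0.018,0.013],
    [0.55,-0.018,0.013],
    [0.55,-0.018,0.013],
    [0.55,-0.018,0.013],
    [0.55,-0.018,0.013],
    [0.55,-0.018,0.013],
    [0.3,-0.018,0.013],
    [0,0,0],
    [-0.2,0,0],
  ],
  gripper=[0.3,0.3,0.3,0.3,0.3,-1,-1,-1,-1,-1,-1,-1],
)

```text
time: 23.95
tcp_pos: [485.3, 116.5, 158.6]
orientation: [0.296, 0.642, -0.295, 0.643]
contact_force: [1.2, 0.8, -1.3]
width: 15.1
```

```bash
python3 mv.py 467,309,140;python3 wb.py w17
```

```text
t 23.95 tcp [485.3 116.5 158.6] w 15.1 F [ 1.2  0.8 -1.3] axes y [0.759 0.651 0.003] j [ 0.38  0.24 -0.78  1.79  0.18  1.18  0.26]
467,309,140 [-0.      0.0003 -0.0008] [ 0.1245  0.7425 -1.0534]
g [597.9 350.9] 257 z62 [773.4 207.4] z36 [810.8 210.4]
g [616.8 369.5] 139 z62 [830.7 212.9] z36 [874.4 216.5]
g [ 80.1 425.4] 333 z62 [ 421.1 -232.9] z36 [ 420.  -277.9]
r [588.   34.3] 450 z62 [530.6 371.4] z36 [541.5 392.4]
r [576.7  59.3] 677 z62 [536. 346.] z36 [547.5 364.2]
r [599.9  83.1] 465 z62 [564.  351.6] z36 [578.6 370.5]
r [582.6 108.7] 654 z62 [565.5 322.5] z36 [580.2 338.1]
r [507.6 126.9] 914 z62 [528.2 262.1] z36 [538.8 271.2]
r [527.1 158.3] 679 z62 [555.6 258.2] z36 [569.2 266.8]
r [511.8 181.1] 765 z62 [558.3 237.8] z36 [572.2 244.3]
y [612.4 284.3] 1377 z62 [715.2 256.9] z36 [746.3 265.4]
y [279.9 298.2] 556 z62 [490.6  63.1] z36 [497.1  50.5]
y [325.1 346.4] 951 z62 [543.3  52.2] z36 [555.6  38.3]
```

View pics/w17.png

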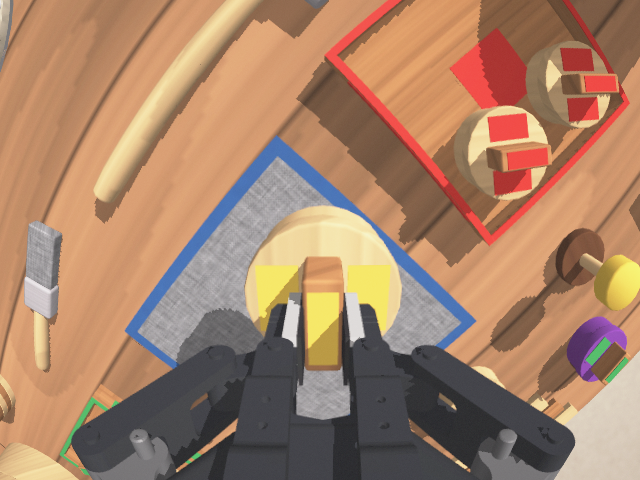

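Emit:
play_rows(
  dr=[
    [0,0,0],
    [0,0,0],
    [0,0,0],
    [0,0,0],
    [0,0,0],
    [0,0,0],
  ],
  xyz=[
    [0,0.18,-0.25],
    [0,0.35,-0.5],
    [0,0.52,-0.75],
    [0.1,0.68,-0.97],
    [0.2,0.7,-0.98],
    [0.2,0.7,-0.98],
  ],
  gripper=[-1,-1,-1,-1,-1,-1],
)

```text
time: 24.6
tcp_pos: [467.1, 296.2, 123.4]
orientation: [0.294, 0.644, -0.295, 0.642]
contact_force: [0.1, -0.5, -1.6]
width: 14.7
```

```bash
python3 mv.py 467,309,51;python3 wb.py w18
```

```text
t 24.6 tcp [467.1 296.2 123.4] w 14.7 F [ 0.1 -0.5 -1.6] axes y [ 0.757  0.653 -0.003] j [ 0.02  0.43 -0.81  1.69  0.33  1.17 -0.17]
467,309,51 [-0.     -0.0004  0.0011] [ 0.4829  0.057  -0.0645]
r [395.4 242.1] 1628 z62 [491.6 332.7] z36 [501.6 329.4]
r [471.7 251.1] 1143 z62 [532.8 360.4] z36 [548.1 360.6]
r [482.4 299.2] 1101 z62 [565.3 343.4] z36 [584.7 341.4]
r [390.3 334.7] 165 z62 [534.9 285.1] z36 [550.5 275.6]
r [329.8 384.7] 331 z62 [533.  227.1] z36 [548.4 210.2]
y [280.4 298.5] 490 z62 [463.6 259.8] z36 [470.1 247.1]
y [325.1 346.4] 922 z62 [508.2 250.6] z36 [520.3 236.7]
```

View pics/w18.png

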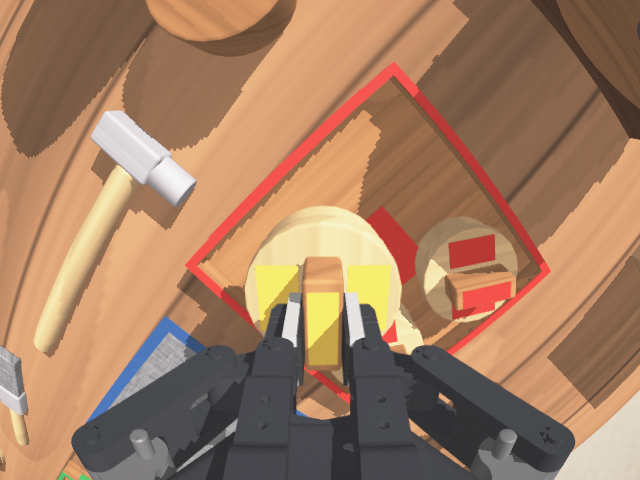

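Emit:
play_rows(
  dr=[
    [0,0,0],
    [0,0,0],
    [0,0,0],
    [0,0,0],
    [0,0,0],
    [0,0,0],
    [0,0,0],
    [0,0,0],
    [0,0,0],
  ],
  xyz=[
    [0.1,0.056,-0.064],
    [0.2,0.056,-0.064],
    [0.35,0.056,-0.064],
    [0.45,0.056,-0.064],
    [0.475,0.056,-0.064],
    [0.48,0.056,-0.064],
    [0.48,0.056,-0.064],
    [0.48,0.056,-0.064],
    [0.48,0.056,-0.064],
  ],
  gripper=[-1,-1,-1,-1,-1,-1,-1,-0.1,-0.1],
)

```text
time: 25.55
tcp_pos: [469.5, 308.7, 54.5]
orientation: [0.296, 0.642, -0.295, 0.643]
contact_force: [-0.2, -0.2, -0.3]
width: 38.6
```

Emit:
play_rows(
  dr=[
    [0,0,0],
    [0,0,0],
    [0,0,0],
    [0,0,0],
    [0,0,0],
    [0,0,0],
    [0,0,0],
  ],
  xyz=[
    [0,0,0],
    [-0.2,0,0],
    [-0.5,0,0],
    [-0.6,-0.15,0.25],
    [-0.6,-0.3,0.5],
    [-0.6,-0.45,0.75],
    [-0.6,-0.55,0.98],
  ],
  gripper=[-0.1,-0.1,-0.1,0.3,0.3,0.3,0.3],
)

```text
time: 26.25
tcp_pos: [502.1, 140.6, 144.0]
orientation: [0.296, 0.642, -0.296, 0.643]
contact_force: [-0.3, -1.1, -0.2]
width: 55.6
```

```bash
python3 mv.py 515,-440,150,0;python3 wb.py w19; python3 w.py top t19
```

```text
t 26.25 tcp [502.1 140.6 144. ] w 55.6 F [-0.3 -1.1 -0.2] axes y [0.76 0.65 0.  ] j [ 0.33  0.32 -0.79  1.75  0.25  1.17  0.17]
515,-440,150,0 [-2.747e-01  4.000e-04  1.000e-04] [-0.036  -2.451   2.9974]
g [585.1 367.3] 287 z62 [772.8 209.6] z36 [810.6 210.3]
g [604.7 387.2] 158 z62 [830.8 212.6] z36 [875.4 213.6]
g [ 64.6 424.3] 220 z62 [ 422.  -205.8] z36 [ 419.  -253.4]
g [169.9 461.9] 177 z62 [ 536.6 -143.7] z36 [ 547.  -184.1]
r [576.2  35.6] 528 z62 [534.9 372.8] z36 [545.  392.5]
r [560.5  59.5] 826 z62 [537.  347.4] z36 [547.3 364.1]
r [584.7  85.6] 586 z62 [563.9 351.1] z36 [577.4 368.2]
r [566.8 113.2] 807 z62 [566.2 323.7] z36 [579.9 337.7]
r [481.9 134.7] 1123 z62 [529.2 263.8] z36 [538.6 270.8]
r [500.9 169.4] 844 z62 [555.3 257.6] z36 [567.7 263.9]
r [487.  193.5] 894 z62 [559.4 239.4] z36 [572.3 243.6]
y [423.5  27.2] 717 z62 [456.6 287.1] z36 [457.6 296.8]
y [597.2 301.6] 1417 z62 [713.8 255. ] z36 [744.7 261. ]
```

View pics/w19.png

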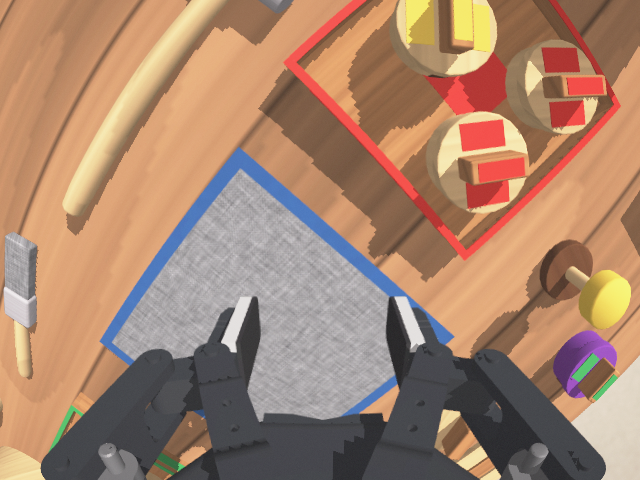

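View pics/t19.png

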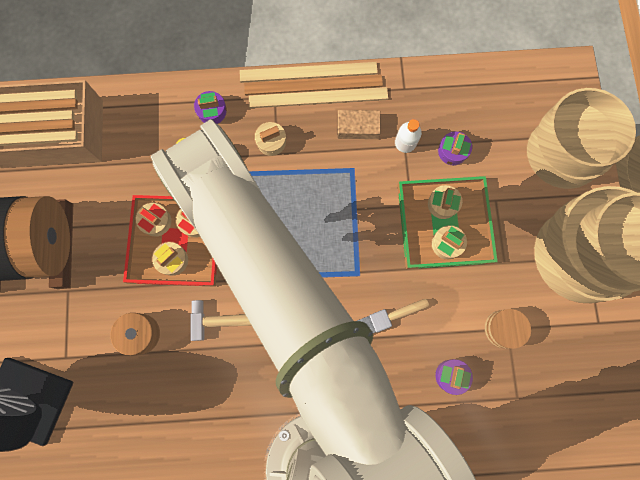

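```bash
python3 mv.py 515,-240,120,-90; python3 - <<'E'
from h import *
d=imaging.snapshot("top");t=trays(d);print(t)
for b in boxes(d): print(b)
E
```

```text
t 26.35 tcp [504.  136.1 143.4] w 55.3 F [ 0.8 -0.1  0.7] axes y [ 0.766  0.643 -0.001] j [ 0.33  0.32 -0.79  1.75  0.25  1.17  0.17]
515,-240,120,-90 [2.225e-01 1.000e-03 1.000e-04] [ 0.164  -1.5572  1.9661]
{'pass': (array([ 514.7, -320.1]), array([205.6, 204.3]), -0.08), 'reject': (array([513.1, 304.3]), array([206.7, 204.9]), -5.66), 'mat': (array([537.4,   4.7]), array([249.1, 258.2]), -1.6)}
('g', array([ 563.1, -322.4]), array([ 562.3, -322.5]), np.float64(-19.4), np.float64(42.0))
('g', array([ 467.3, -321.2]), array([ 469.2, -321.3]), np.float64(55.5), np.float64(44.3))
('r', array([564.8, 350.7]), array([564.5, 350.4]), np.float64(51.1), np.float64(41.5))
```

Emit:
play_rows(
  dr=[
    [0.04,0,0],
    [0.08,0,0],
    [0.13,0,0],
    [0.17,0,0],
    [0.22,0,0],
    [0.22,0,0],
    [0.22,0,0],
  ],
  xyz=[
    [0,-0.18,0.23],
    [0,-0.36,0.46],
    [0,-0.54,0.7],
    [0,-0.7,0.9],
    [0,-0.75,0.97],
    [0,-0.75,0.97],
    [0,-0.75,0.97],
  ],
  gripper=[0.5,0.5,0.5,0.5,0.5,0.5,0.5],
)

```text
time: 27.1
tcp_pos: [511.3, -38.5, 143.7]
orientation: [0.494, 0.506, -0.494, 0.506]
contact_force: [0.6, 0.7, 0.2]
width: 64.1
```

```bash
python3 mv.py 514,-246,90,-90
```

```text
t 27.1 tcp [511.3 -38.5 143.7] w 64.1 F [0.6 0.7 0.2] axes y [1.    0.023 0.   ] j [ 0.54  0.26 -0.61  1.78  0.16  1.15 -0.1 ]
514,-246,90,-90 [ 0.0074 -0.0003 -0.0001] [ 0.3567 -0.0145  1.3834]
```

Emit:
play_rows(
  dr=[
    [0.007,0,0],
    [0.007,0,0],
    [0.007,0,0],
    [0.007,0,0],
  ],
  xyz=[
    [0,0,0.3],
    [0,0,0.6],
    [0,0,0.9],
    [0,0,0.98],
  ],
  gripper=[0.5,0.5,0.5,0.5],
)

```text
time: 27.5
tcp_pos: [513.6, -191.3, 143.3]
orientation: [-0.501, -0.499, 0.501, -0.499]
contact_force: [0.2, 1.0, 0.3]
width: 63.9
```

Emit:
play_rows(
  dr=[
    [0,0,0],
    [0,0,0],
    [0,0,0],
    [0,0,0],
    [0,0,0],
  ],
  xyz=[
    [0.1,0,0.25],
    [0.2,0,0.4],
    [0.3,0,0.4],
    [0.3,0,0.4],
    [0.3,0,0.4],
  ],
  gripper=[0.5,0.5,0.5,0.5,0.5],
)

```text
time: 28.0
tcp_pos: [514.3, -244.6, 98.6]
orientation: [0.5, 0.501, -0.499, 0.5]
contact_force: [0.3, 0.2, -0.1]
width: 63.7
```

```bash
python3 mv.py 514,-246,30,-90 514,-246,10,-90; python3 wb.py w20; python3 w.py scene s20
```

```text
t 28.0 tcp [ 514.3 -244.6   98.6] w 63.7 F [ 0.3  0.2 -0.1] axes y [1. 0. 0.] j [ 0.76  0.41 -0.47  1.68  0.2   1.1   0.23]
514,-246,30,-90 [ 0.0001 -0.0006 -0.    ] [ 0.4576 -0.002   0.0104]
514,-246,10,-90 [ 0.0001 -0.0006 -0.    ] [ 0.5909 -0.002   0.0106]
g [324.1 211.6] 1045 z62 [ 514.4 -208.4] z36 [ 514.5 -215.1]
g [387.8 341.7] 464 z62 [ 551.6 -285.9] z36 [ 557.1 -303.9]
g [548.4 368.1] 536 z62 [ 674.  -319.7] z36 [ 697.3 -342.6]
g [278.6 379.7] 708 z62 [ 486.4 -314.7] z36 [ 482.4 -336.9]
g [248.7 385.2] 485 z62 [ 466.9 -320.4] z36 [ 460.1 -343.5]
g [385.4 391.3] 644 z62 [ 553.7 -325.3] z36 [ 559.5 -349. ]
```

View pics/w20.png

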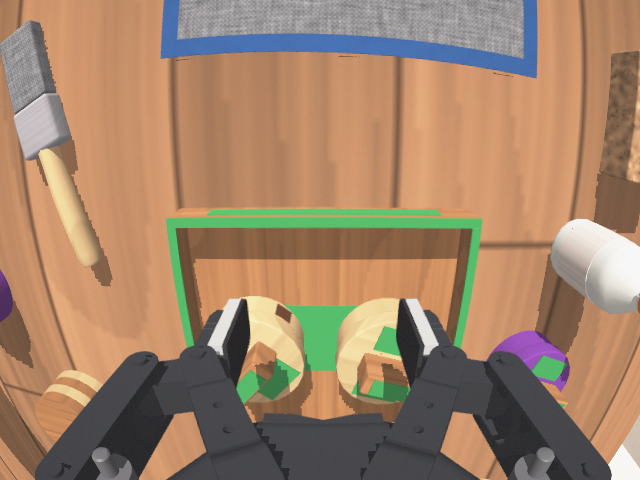

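View pics/s20.png

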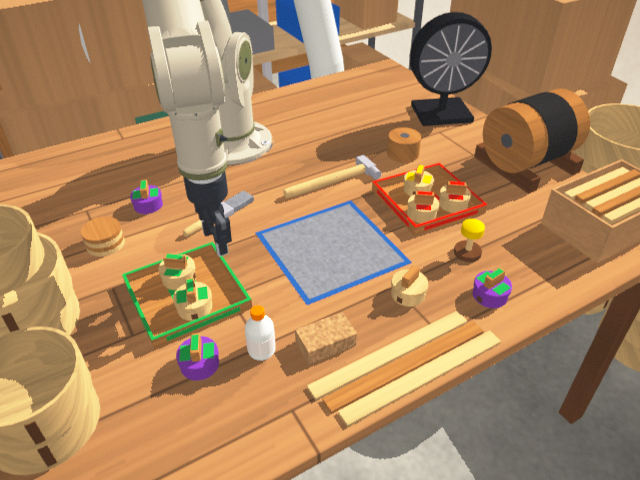

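Emit:
play_rows(
  dr=[
    [0,0,0],
    [0,0,0],
    [0,0,0],
    [0,0,0],
    [0,0,0],
    [0,0,0],
    [0,0,0],
  ],
  xyz=[
    [0.15,0,0.02],
    [0.3,0,0.02],
    [0.43,0,0.02],
    [0.52,0,0.02],
    [0.57,0,0.02],
    [0.59,0,0.02],
    [0.59,0,0.02],
  ],
  gripper=[0.5,0.5,0.5,0.5,0.5,0.5,0.5],
)

```text
time: 28.8
tcp_pos: [513.8, -250.6, 10.4]
orientation: [0.501, 0.499, -0.501, 0.499]
contact_force: [-0.3, -0.7, -0.1]
width: 64.1
```

```bash
python3 mv.py 514,-246,10,-90; python3 w.py wrist w21
```

```text
t 28.8 tcp [ 513.8 -250.6   10.4] w 64.1 F [-0.3 -0.7 -0.1] axes y [ 1.    -0.004  0.001] j [ 0.74  0.52 -0.44  1.75  0.26  0.93  0.19]
514,-246,10,-90 [-0.0014  0.     -0.0002] [ 0.0026  0.0011 -0.0305]
```

View pics/w21.png

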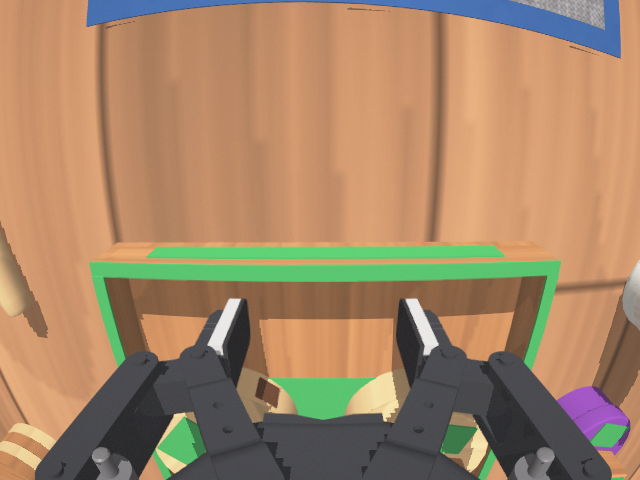

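Emit:
play_rows(
  dr=[
    [0,0,0],
    [0,0,0],
    [0,0,0],
    [0,0,0],
    [0,0,0],
    [0,0,0],
    [0,0,0],
    [0,0,0],
    [0,0,0],
    [0,0,0],
    [0,0,0],
    [0,0,0],
    [0,0,0],
    [0,0,0],
    [0,0,0],
    [0,0,0],
    [0,0,0],
    [0,0,0],
  ],
  xyz=[
    [0,0,-0.03],
    [0,0,-0.06],
    [0,0,-0.08],
    [0,0,-0.1],
    [0,0,-0.12],
    [0,0,-0.15],
    [0,0.002,-0.18],
    [0,0.005,-0.22],
    [0,0.008,-0.26],
    [0,0.011,-0.3],
    [0,0.014,-0.34],
    [0,0.017,-0.38],
    [0,0.02,-0.42],
    [0,0.023,-0.46],
    [0,0.026,-0.5],
    [0,0.029,-0.54],
    [0,0.032,-0.58],
    [0,0.032,-0.6],
  ],
  gripper=[0.5,0.5,0.5,0.5,0.5,0.5,0.5,0.5,0.5,0.5,0.5,0.5,0.5,0.5,0.5,0.5,0.5,0.5],
)

```text
time: 30.65
tcp_pos: [518.8, -162.0, 10.5]
orientation: [-0.501, -0.498, 0.502, -0.499]
contact_force: [0.2, -6.3, 1.4]
width: 63.7
```

```bash
python3 mv.py 514,-246,10,-90; python3 w.py wrist w22; python3 w.py top t22; python3 -c "
from h import *
print(trays(imaging.snapshot('top')))"
```

```text
t 30.65 tcp [ 518.8 -162.    10.5] w 63.7 F [ 0.2 -6.3  1.4] axes y [ 1.    -0.006  0.001] j [ 0.62  0.47 -0.47  1.82  0.27  0.9   0.03]
514,-246,10,-90 [-0.0019  0.0006 -0.0003] [ 0.0048 -0.0289  0.5601]
{'pass': (array([ 527.8, -334. ]), array([185.4,  23.4]), 0.0), 'reject': (array([513.1, 304.4]), array([206.5, 204.9]), -5.66), 'mat': (array([537.4,   8.8]), array([257.9, 258.1]), -1.74)}
```

View pics/w22.png

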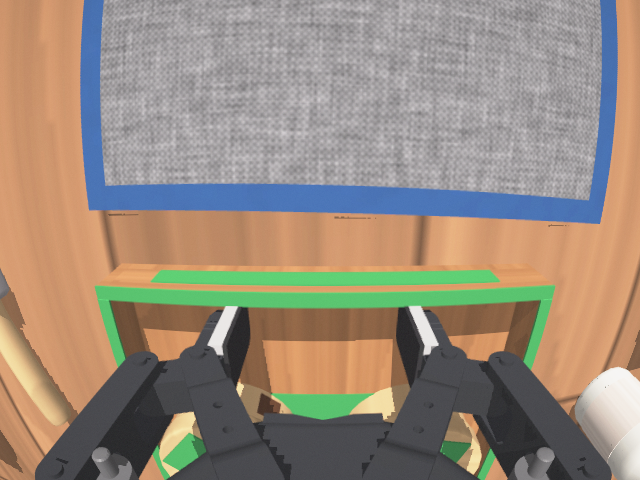

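View pics/t22.png

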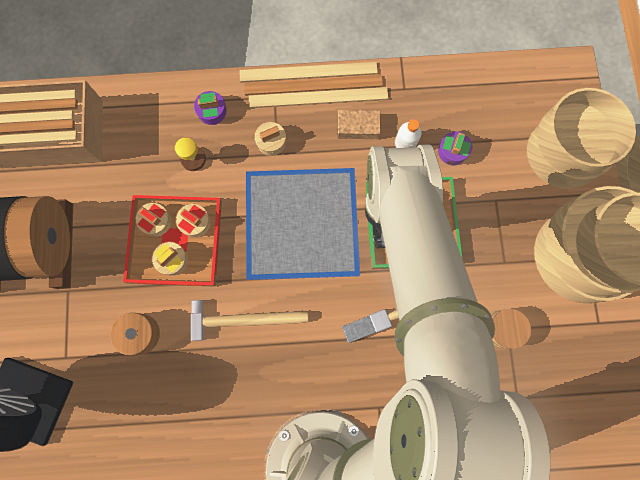

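```bash
cat > rim.py <<'E'
from h import *
s=arm.read_state();d=imaging.snapshot("wrist")
m=masks(d["color"])["g"]
def edge(u):
    col=np.nonzero(m[255:320,u])[0]
    return None
for p in eval(__import__('sys').argv[1]): print(p,wray(d,s,p,26).round(1))
E
python3 rim.py "[(97,287),(553,286),(325,287)]"
```

```text
(97, 287) [ 420.2 -143.6   26. ]
(553, 286) [ 619.  -144.4   26. ]
(325, 287) [ 519.2 -141.1   26. ]
```

Emit:
play_rows(
  dr=[
    [0,0,0],
    [0,0,0],
    [0,0,0],
    [0,0,0],
    [0,0,0],
    [0,0,0],
    [0,0,0],
    [0,0,0],
    [0,0,0],
    [0,0,0],
    [0,0,0],
    [0,0,0],
    [0,0,0],
    [0,0,0],
    [0,0,0],
    [0,0,0],
    [0,0,0],
    [0,0,0],
    [0,0,0],
    [0,0,0],
  ],
  xyz=[
    [0,0,-0.02],
    [0,0.003,-0.05],
    [0,0.006,-0.09],
    [0,0.009,-0.13],
    [0,0.012,-0.17],
    [0,0.015,-0.21],
    [0,0.018,-0.25],
    [0,0.021,-0.3],
    [0,0.025,-0.35],
    [0,0.029,-0.4],
    [0,0.033,-0.45],
    [0,0.037,-0.5],
    [0,0.041,-0.55],
    [0,0.045,-0.6],
    [0,0.049,-0.65],
    [0,0.053,-0.7],
    [0,0.057,-0.75],
    [0,0.06,-0.79],
    [0,0.063,-0.82],
    [0,0.063,-0.84],
  ],
  gripper=[0.5,0.5,0.5,0.5,0.5,0.5,0.5,0.5,0.5,0.5,0.5,0.5,0.5,0.5,0.5,0.5,0.5,0.5,0.5,0.5],
)

```text
time: 32.85
tcp_pos: [529.0, -36.5, 10.5]
orientation: [-0.501, -0.498, 0.502, -0.499]
contact_force: [0.4, -8.6, 5.3]
width: 64.1
```

```bash
python3 mv.py 536,90.5,11,-90; python3 w.py wrist w23; python3 w.py top t23
```

```text
t 32.85 tcp [529.  -36.5  10.5] w 64.1 F [ 0.4 -8.6  5.3] axes y [ 1.    -0.006  0.001] j [ 0.42  0.46 -0.51  1.86  0.28  0.9  -0.22]
536,90.5,11,-90 [-0.002   0.0007 -0.0002] [-0.0054  0.0413 -0.847 ]
```

View pics/w23.png

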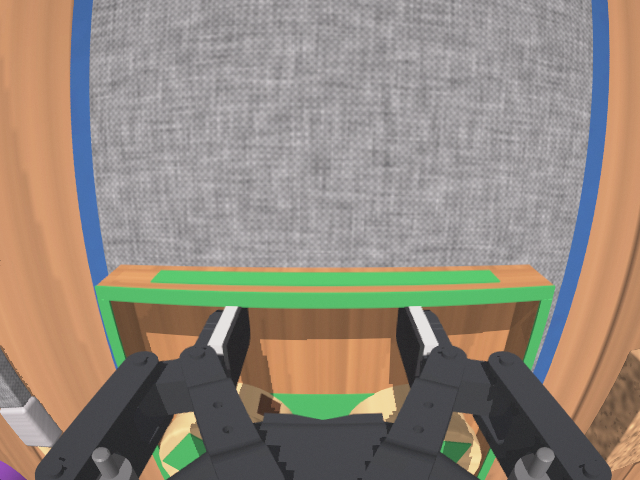

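View pics/t23.png

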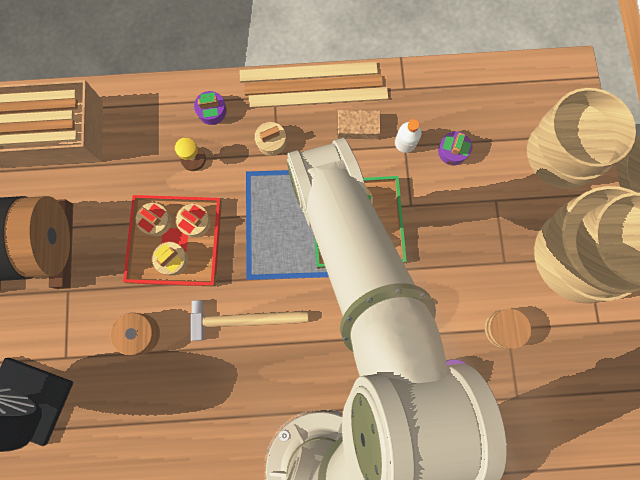

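Emit:
play_rows(
  dr=[
    [0,0,0],
    [0,0,0],
    [0,0,0],
    [0,0,0],
    [0,0,0],
    [0,0,0],
    [0,0,0],
    [0,0,0],
    [0,0,0],
    [0,0,0],
    [0,0,0],
    [0,0,0],
    [0,0,0],
    [0,0,0],
    [0,0,0],
    [0,0,0],
    [0,0,0],
    [0,0,0],
    [0,0,0],
    [0,0,0],
  ],
  xyz=[
    [0,0,-0.02],
    [0,0.003,-0.05],
    [0,0.006,-0.09],
    [0,0.009,-0.13],
    [0,0.012,-0.17],
    [0,0.015,-0.21],
    [0,0.018,-0.25],
    [0,0.021,-0.3],
    [0,0.025,-0.35],
    [0,0.029,-0.4],
    [0,0.033,-0.45],
    [0,0.037,-0.5],
    [0,0.041,-0.55],
    [0,0.045,-0.6],
    [0,0.049,-0.65],
    [0,0.053,-0.7],
    [0,0.055,-0.75],
    [0,0.055,-0.79],
    [0,0.055,-0.82],
    [0,0.055,-0.84],
  ],
  gripper=[0.5,0.5,0.5,0.5,0.5,0.5,0.5,0.5,0.5,0.5,0.5,0.5,0.5,0.5,0.5,0.5,0.5,0.5,0.5,0.5],
)

```text
time: 34.95
tcp_pos: [538.0, 89.1, 10.5]
orientation: [-0.501, -0.498, 0.502, -0.499]
contact_force: [0.3, -9.6, 6.8]
width: 63.5
```

```bash
python3 mv.py 536,90.5,11,-90; python3 w.py wrist w24; python3 rim.py "[(97,287),(553,286),(325,287)]"
```

```text
t 34.95 tcp [538.   89.1  10.5] w 63.5 F [ 0.3 -9.6  6.8] axes y [ 1.    -0.007  0.   ] j [ 0.2   0.49 -0.53  1.82  0.31  0.92 -0.47]
536,90.5,11,-90 [-0.0021  0.0009 -0.0001] [-0.0037 -0.0134 -0.0094]
(97, 287) [439.4 107.7  26. ]
(553, 286) [638.1 106.8  26. ]
(325, 287) [538.4 110.2  26. ]
```

View pics/w24.png

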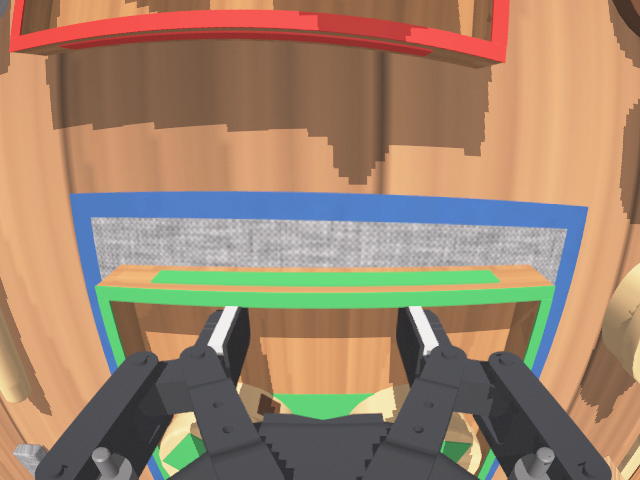

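Emit:
play_rows(
  dr=[
    [0,0,0],
    [0,0,0],
    [0,0,0],
    [0,0,0],
    [0,0,0],
    [0,0,0],
    [0,0,0],
    [0,0,0],
  ],
  xyz=[
    [0,0,0.03],
    [0,0,0.06],
    [0,0,0.07],
    [-0.1,0,0.07],
    [-0.3,0,0.07],
    [-0.6,0,0.07],
    [-0.9,0,0.07],
    [-0.98,0,0.07],
  ],
  gripper=[0.5,0.5,0.5,0.5,0.5,0.5,0.5,0.5],
)

```text
time: 35.85
tcp_pos: [539.9, 82.3, 163.5]
orientation: [0.503, 0.497, -0.498, 0.501]
contact_force: [1.4, 0.2, -0.2]
width: 63.9
```

Emit:
play_rows(
  dr=[
    [0,0,0],
    [0,0,0],
    [0,0,0],
    [0,0,0],
  ],
  xyz=[
    [-0.2,0,0.3],
    [-0.2,0,0.6],
    [-0.2,0,0.9],
    [-0.2,0,0.98],
  ],
  gripper=[0.5,0.5,0.5,0.5],
)

```text
time: 36.25
tcp_pos: [536.3, -72.6, 187.6]
orientation: [-0.502, -0.496, 0.504, -0.498]
contact_force: [0.9, -0.0, -0.3]
width: 64.2
```

Emit:
play_rows(
  dr=[
    [0,0,0],
    [0,0,0],
    [0,0,0],
    [0,0,0],
    [0,0,0],
  ],
  xyz=[
    [0,0,0.3],
    [0,0,0.6],
    [0,0,0.9],
    [0,0,0.98],
    [0,0,0.98],
  ],
  gripper=[0.5,0.5,0.5,0.5,0.5],
)

```text
time: 36.75
tcp_pos: [535.5, -215.3, 186.9]
orientation: [-0.502, -0.498, 0.502, -0.498]
contact_force: [-0.0, 0.8, 0.3]
width: 64.0
```

Emit:
play_rows(
  dr=[
    [0,0,0],
    [0,0,0],
    [0,0,0],
    [0,0,0],
    [0,0,0],
    [0,0,0],
    [0,0,0],
    [0,0,0],
  ],
  xyz=[
    [0,0,0.3],
    [0,0,0.6],
    [0,0,0.9],
    [0,0,0.98],
    [0,0,0.98],
    [0,0,0.98],
    [0,0,0.98],
    [0,0,0.98],
  ],
  gripper=[0.5,0.5,0.5,0.5,0.5,0.5,0.5,0.5],
)

```text
time: 37.55
tcp_pos: [536.3, -357.9, 187.4]
orientation: [0.501, 0.5, -0.5, 0.5]
contact_force: [0.9, -0.2, 1.1]
width: 64.2
```

```bash
python3 mv.py; python3 w.py top t25; python3 w.py scene s25; python3 -c "
from h import *
d=imaging.snapshot('top')
print(trays(d))
for b in boxes(d): print(b)"
```

```text
t 37.55 tcp [ 536.3 -357.9  187.4] w 64.2 F [ 0.9 -0.2  1.1] axes y [ 1.    -0.002  0.001] j [ 0.79  0.47 -0.36  1.36  0.17  1.33  0.42]
{'pass': (array([538.2,   6.5]), array([201.7, 204.6]), -0.38), 'reject': (array([513.1, 304.3]), array([206.7, 204.9]), -5.66), 'mat': (array([537.5,   8.9]), array([257.8, 258.1]), -1.69)}
('g', array([586.2,   7. ]), array([586.2,   7.5]), np.float64(-19.0), np.float64(41.3))
('r', array([564.8, 350.7]), array([564.4, 350.4]), np.float64(51.3), np.float64(41.7))
('r', array([556.1, 258.7]), array([556.2, 258.6]), np.float64(51.2), np.float64(41.4))
```

View pics/t25.png

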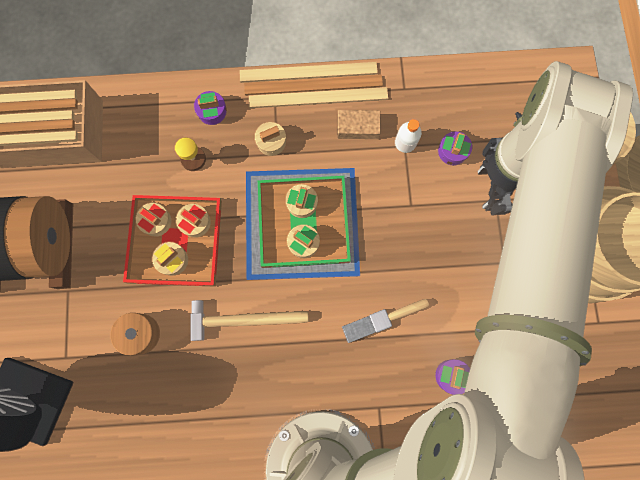

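View pics/s25.png

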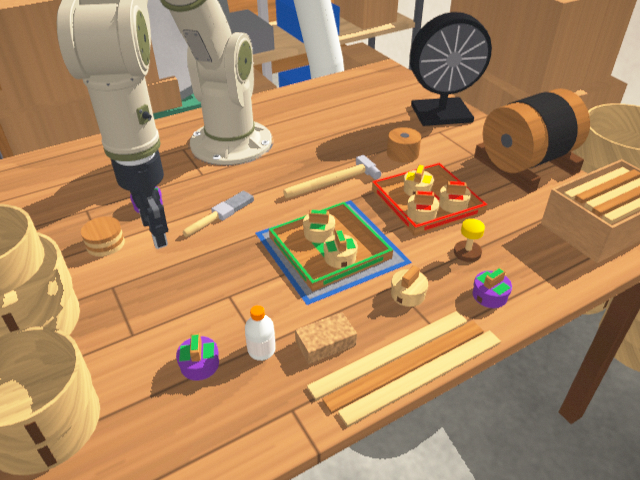

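```bash
python3 -c "
from cell import arm
print(arm.hand_in())"
```

```text
the job is handed in; nothing more can be done
None
```

I sorted the five tagged boxes that were there and slid the loaded pass tray onto the mat. The job is handed in at about 37.6 s of robot time. The yellow marker stood behind the reject tray.

- **Pass tray:** both green boxes.
- **Reject tray:** both red boxes and the one yellow box.
- **Tray move:** I pulled the pass tray along the bench with the open fingers against the inside of its wall. I did not grip it or set out to lift it.

Last checks, from the top and scene cameras:

- **Position on the mat:** the tray centre is at (538, 6.5) and the mat centre at (537.5, 9). The tray is about 1.3° off square, leaving roughly 25 mm of mat on every side.
- **Boxes:** all five look upright and flat in their trays. I judged that by eye and did not measure it. My automatic box finder matched only three of the five tag groups in the last picture; I checked the other two by eye.
- **Bystanders:** the plain box, glue bottle and cork block look unmoved in the pictures.
- **Forces:** the highest reading at the end of any move was about 12 N, during the slide. I did not see any box get knocked aside.

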